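# Unpack kit boxes from a carton and load the incubator tray

## Task

Swing both flaps of the cardboard carton back past upright, so that they stay open, and stand every kit box from the carton upright, lid up and side by side, on the floor of the aluminium tray inside its rim. Then slide the loaded tray along the bench into the incubator, tab last, until you feel it come up against the hard stop at the back, without ramming it, and fold both carton flaps down flat again. Leave the other things on the bench where they are.

Things in the scene. Friction and masses are not known exactly. Their poses are not given: they have to be found in the camera images.
- carton: open-topped cardboard carton fixed to the bench, 200 mm (its x) by 280 mm (its y), rim 75 mm high, walls and floor 4 mm thick. Origin on the bench under its centre; z up. Its two flaps are hinged along the rim's two 280 mm edges; with both shut a 34 mm wide gap is left between their free edges.
- flap_near (a joint): the carton flap nearer the robot, hinged on the rim line at x = -100 mm, z = 75 mm of the carton's frame. Joint angle in rad: 0 = lying flat and shut, 1.57 = upright, 2.2 = swung right back against its limit. The flap is a 4 mm card sheet, 83 mm from hinge to free edge, 274 mm wide along the carton's y; it stays at whatever angle it is left (stiff crease, about 0.5 N at the free edge). At the start it stands ajar at 0.4 to 0.8 rad. 
- flap_far (a joint): the carton flap farther from the robot, hinged on the rim line at x = +100 mm, z = 75 mm of the carton's frame. Joint angle in rad: 0 = lying flat and shut, 1.57 = upright, 2.2 = swung right back against its limit. The flap is a 4 mm card sheet, 83 mm from hinge to free edge, 274 mm wide along the carton's y; it stays at whatever angle it is left (stiff crease, about 0.5 N at the free edge). At the start it stands ajar at 0.4 to 0.8 rad. 
- flap_near_edge (a point): middle of the near flap's free edge (yellow patch)
- flap_far_edge (a point): middle of the far flap's free edge (yellow patch)
- tray_mid (a point): loose aluminium tray, 200 mm (x) by 210 mm (y), 0.35 kg; floor 4 mm thick, rim 14 mm high and 5 mm thick. This point is the centre of the upper face of the tray's floor (4 mm above its underside); its -y end goes into the incubator first.
- tray_grip (a point): the tray's blue grip tab: an upright plate, 70 mm along the tray's x, 10 mm thick along its y, top 56 mm above the bench, standing on a 4 mm tongue that sticks out at the tray's +y end. This point is on the middle plane of the tab, 175 mm along the tray's +y from the tray's centre and 35 mm above the bench; axes as the tray's.
- incubator: white bench-top incubator fixed to the bench, 300 mm wide (its x), 300 mm deep, 135 mm tall. Origin on the bench under the middle of its open mouth; z up, +y points out of the mouth, the chamber runs 280 mm towards -y. The chamber is 214 mm wide, has no floor of its own (the tray slides in on the bench) and a clear roof, underside 108 mm above the bench, that begins 35 mm behind the mouth. Two low grey guide plates flare out from the mouth's sides.
- backstop (a joint): sprung orange backstop plate at the back of the chamber: 0 = untouched, 0.010 (m) = pushed right in, where the tray meets a hard stop. The spring is soft (about 1 N) and the tray's own friction holds it there. How deep the stop lies varies: the tray's +y edge ends up between 23 mm inside the mouth and 3 mm outside it, so the stop must be felt (friction of the loaded tray is 3 to 10 N).
- kit1_mid (a point): sealed white kit box with blue lid, 80 mm (x) by 45 mm (y) by 55 mm tall, about 0.12 kg; starts standing on the carton's floor with its x roughly along the carton's x; the point is its centre, half-way up. Absent in some starts.
- kit2_mid (a point): sealed white kit box with green lid, 80 mm (x) by 45 mm (y) by 55 mm tall, about 0.12 kg; starts standing on the carton's floor with its x roughly along the carton's x; the point is its centre, half-way up. Absent in some starts.
- kit3_mid (a point): sealed white kit box with red lid, 80 mm (x) by 45 mm (y) by 55 mm tall, about 0.12 kg; starts standing on the carton's floor with its x roughly along the carton's x; the point is its centre, half-way up. Absent in some starts.
- kit4_mid (a point): sealed white kit box with yellow lid, 80 mm (x) by 45 mm (y) by 55 mm tall, about 0.12 kg; starts standing on the carton's floor with its x roughly along the carton's x; the point is its centre, half-way up. Absent in some starts.
- reagent: bystander, to be left alone: clear reagent bottle, 70 mm across, 160 mm tall; origin at the centre of its underside
- jar: bystander, to be left alone: clear jar with yellow cap, 80 mm across, 100 mm tall; origin at the centre of its underside
- tape: bystander, to be left alone: yellow tape ring lying flat, 90 mm across, 22 mm tall; origin at the centre of its underside
- dishes: bystander, to be left alone: stack of clear culture dishes, 90 mm across, 57 mm tall; origin at the centre of its underside
- tuberack: bystander, to be left alone: red tube rack, 70 x 120 x 45 mm; origin at the centre of its underside
Mind the look-alikes: they are no part of the job. Leave any purple or turquoise look-alike of the part that bears kit1_mid alone.

How it is judged:
By the outcome, as a careful person would: the job done as asked, in the order asked, and still so for the second after the job is handed in, with the robot touching nothing.
Of kit1, kit2, kit3, kit4 only 2 to 4 are there at a start; the rules pass over those that are not, and their reading is None.
At some moment in a run one of tray may be knocked a few centimetres aside while the robot is not near it.
It also fails if it takes over 210 s, if anything falls off the work surface, if the arm or the gripper's body presses on something with over 40 N, if the wrist force passes 120 N, or if a joint passes its speed limit or range.

## Robot

A 6-joint arm with a two-finger parallel gripper is mounted at the origin on the work surface. World frame = base frame: x ahead of the robot, y to its left, z up, the work surface at z = 0. Lengths are in m, angles in degrees, forces in N, time in s.
With the tool pointing down it reaches from about 0.35 to 0.875 m from the base axis. Payload 4.2 kg.
Tool frame: the origin (TCP) lies midway between the tips of the shut fingers; the grasp point (between the pads) lies 19 mm behind it; x points along the fingers, y is the direction in which the jaws open and shut, and the axes are right-handed (so a half turn about x gives the same grasp; the last joint's range is limited). The gripper opens to 87 mm and grips with 3 to 60 N. Pads are 19 mm wide; open, the fingers measure 117 mm over their backs; the gripper's body (75 mm by 190 mm) begins 51 mm behind the grasp point.
Start: joints at [90.848, 22.042, 0.453, 0, -68.411, -14.817], TCP at [0.151, 0.607, 0.223] pointing down, gripper open.
Joint ranges: [-179.83, 179.83], [-69.29, 118.12], [-61.27, 80.66], [-181.25, 117.63], [-171.15, -9.14], [-177.46, 177.46]. Speed limits (degrees/s): [159.86, 159.86, 180, 180, 180, 180].

## Interface

Orientations are given as a 3x3 rotation matrix whose columns are the frame's x, y, z axes.
In Python, from station import r gives the robot as it stands.
- The arm moves only by the tool play_rows, never from a script. Its argument "plan" is a list that holds one entry, the list of rows, each a list of 6 numbers: the shift along the tool's x, y, z in cm, then the turn, a rotation vector about the tool's x, y, z in units of 10 degrees (1.0 is 10 degrees). A call has 1 to 5 rows; each row is the pose to reach, as a shift and turn from the pose commanded when the call began, along the tool's axes at that moment; what a row does not reach only later rows make up. A row lasts 1/8 s, in which the tool goes at most 62.5 mm and 10.7 degrees, less where a joint would pass 70% of its speed; a pose out of reach is approached as far as the arm can. A call with a gripper value outside its range is refused whole. "hand" is the opening, from 0 (shut) to 1 (fully open), set as the call begins (left out, the last holds). The fingers move at their own pace and stop on an object; the grip force is fixed at half the most. Time passes only in rows, so rows that repeat a pose let the fingers close. It gives the time, the measured TCP pose, the force and the opening at its end, in the units of the state.
- r.sense(): the state, without advancing time (a new reading comes with each control period).
- r.capture(name): name is "side" or "top" or "wrist"; returns (picture, depth): 400x640x3 uint8, blue, green, red; 400x640 float32, m along the optical axis (not along the pixel's ray), 0 where there is no reading.
- r.get_calibration(name): a dict with "vfov" (degrees; the focal length in pixels is half the picture's height over the tangent of half this angle, whatever the lens; pixels are square), "cx", "cy" (the principal point, pixels), "rvec" (rotation vector, rad) and "tvec" (3), from world to camera coordinates, as OpenCV has them. Camera axes: x right, y down, z forward; pixel columns grow to the right and rows downward; lengths in m; the calibration is good to about 2 mm. A picture is of the moment at which its call begins: read the wrist's pose just before it. get_calibration takes no time and is no camera call; for the wrist camera it gives the pose at the moment of the call.
- r.finish_job(): hands the job in, once; it reports no verdict.
The state is a dict: "time_s": time; "joints": joint angles; "joint_velocities": joint speeds; "effort": joint torques, N m; "tcp_pos": TCP position; "ee_rot": TCP orientation; "wrist_force": force on the tool from outside, world axes, zero at the start; "moment": the same for the moment, N m; "gripper_width": opening from 0.0 (shut) to 1.0 (fully open).
Only numpy, scipy, OpenCV 4.12 (cv2) and the standard library are available. Lean on these libraries where they do the work, as an engineer would, in place of code of your own. Each camera call takes 0.05 s, during which the arm holds its last target.

## Working session

There is one attempt and no reset: what is moved stays moved. The work goes in short steps, Python scripts to look and compute and a tool call to move; the robot and the scene stay as the last step left them, time stands still between calls to the robot, and variables do not carry over. Pictures are saved under pics/ and viewed, and the job is handed in when it is done.

Besides the shell and the picture viewer there is one more tool, called after ">>>" as name([rows], argument=value, ...), one row to a line, values as JSON. play_rows: Moves the arm, as the interface text tells. Its arguments: {"type":"object","properties":{"plan":{"type":"array","items":{"type":"array","items":{"type":"array","items":{"type":"number"}}}},"hand":{"type":"number"}},"required":["plan"]}

```bash
ls; mkdir -p pics
cat > h.py <<'E'
import numpy as np, cv2
from station import r
def cal(n):
    c=r.get_calibration(n); f=200/np.tan(np.radians(c['vfov'])/2)
    R,_=cv2.Rodrigues(np.array(c['rvec'],float)); t=np.array(c['tvec'],float).reshape(3)
    return f,c['cx'],c['cy'],R,t
def onplane(C,u,v,z):
    f,cx,cy,R,t=C; o=-R.T@t; d=R.T@np.array([(u-cx)/f,(v-cy)/f,1]); return o+d*(z-o[2])/d[2]
def pt(C,D,u,v):
    f,cx,cy,R,t=C; d=D[int(v),int(u)]; return R.T@(np.array([(u-cx)/f*d,(v-cy)/f*d,d])-t)
def proj(C,p):
    f,cx,cy,R,t=C; q=R@np.asarray(p,float)+t; return cx+f*q[0]/q[2],cy+f*q[1]/q[2]
def cloud(C,D):
    f,cx,cy,R,t=C; v,u=np.mgrid[0:400,0:640]; P=np.stack([(u-cx)/f*D,(v-cy)/f*D,D],-1); W=(P-t)@R; W[D<=0]=np.nan; return W
def state():
    s=r.sense(); print('t',s['time_s'],'tcp',np.round(s['tcp_pos'],4),'w',round(s['gripper_width'],3),'F',np.round(s['wrist_force'],1)); print(np.round(s['ee_rot'],3)); print('j',np.round(s['joints'],1)); return s
E
python3 - <<'E'
from h import *
s=state()
for n in ['side','top','wrist']:
    C=cal(n); p,d=r.capture(n); cv2.imwrite(f'pics/{n}0.png',p); np.save(f'{n}0.npy',d)
    print(n,C[0],C[1:3],-C[3].T@C[4]); print(C[3].round(2))
E
```

```text
pics
t 0.0 tcp [0.1507 0.6059 0.2214] w 0.998 F [-0.1  0.4  0.7]
[[-0.    -0.242 -0.97 ]
 [-0.002 -0.97   0.242]
 [-1.     0.002 -0.   ]]
j [ 90.8  22.1   0.4  -0.  -68.4 -14.8]
side 473.12142429122605 (321.0286188525015, 197.67795437506462) [-0.17836039 -0.77073871  1.27913966]
[[ 0.77 -0.64  0.01]
 [-0.48 -0.59 -0.65]
 [ 0.43  0.49 -0.76]]
top 515.2187489857914 (326.95222155867924, 197.09724959655486) [4.10281046e-01 5.33825773e-04 1.67991341e+00]
[[ 0.01 -1.   -0.  ]
 [-1.   -0.01 -0.06]
 [ 0.06  0.01 -1.  ]]
wrist 342.62614645188194 (317.0661338196689, 193.39900789003335) [0.22319735 0.58775866 0.38331048]
[[-0.24 -0.97  0.  ]
 [-0.93  0.23  0.27]
 [-0.26  0.06 -0.96]]
```

View pics/top0.png

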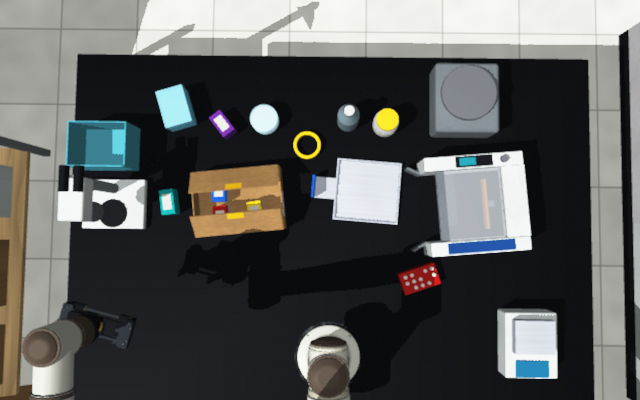

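View pics/side0.png

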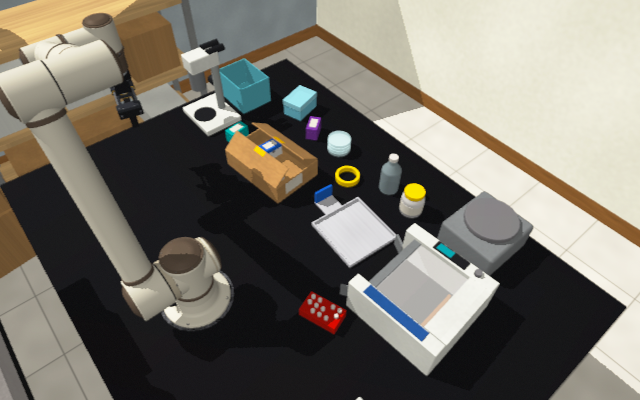

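View pics/wrist0.png

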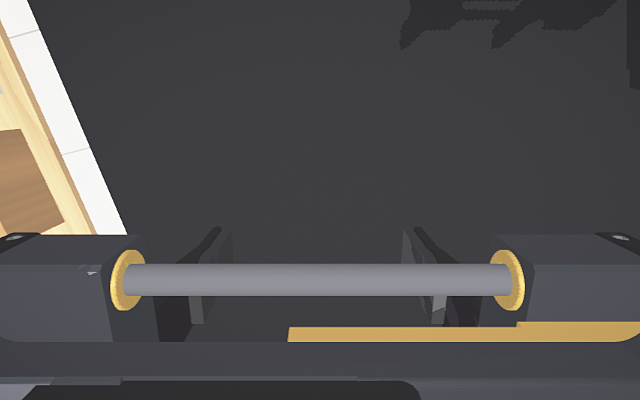

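Run:
```python
from h import *
p=cv2.imread('pics/top0.png'); 
a=cv2.resize(p[150:250,150:310],None,fx=5,fy=5,interpolation=cv2.INTER_CUBIC); cv2.imwrite('pics/c1.png',a)
p=cv2.imread('pics/side0.png'); 
a=cv2.resize(p[110:210,210:330],None,fx=6,fy=6,interpolation=cv2.INTER_CUBIC); cv2.imwrite('pics/c2.png',a)
```

```text
(no output)
```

View pics/c1.png

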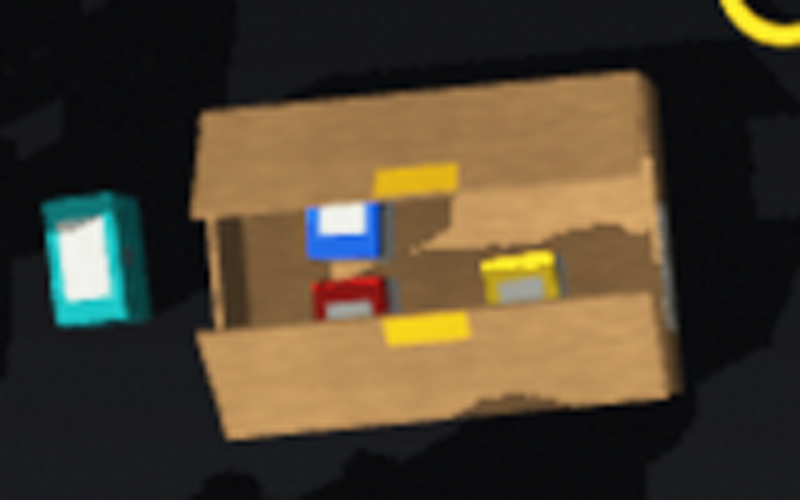

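View pics/c2.png

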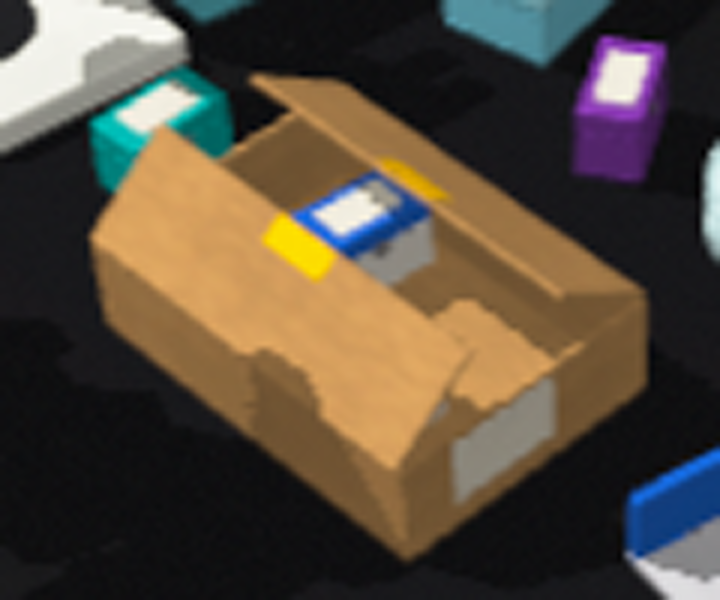

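Run:
```python
from h import *
C=cal('top'); D=np.load('top0.npy'); W=cloud(C,D); p=cv2.imread('pics/top0.png')
def crop2full(u,v): return 150+u/5-.4,150+v/5-.4
for n,(u,v) in dict(farL=(202,110),farR=(640,72),nearL=(228,437),nearR=(676,395)).items():
    print(n,onplane(C,*crop2full(u,v),.075).round(4))
def P(u,v): 
    u,v=crop2full(u,v); return W[int(round(v)),int(round(u))].round(3)
print('farflap',P(300,120),P(300,190),P(560,100),P(560,170)); print('nearflap',P(300,345),P(300,420),P(560,320),P(560,380))
print('yel far',P(415,178),'yel near',P(425,328))
print('kits',P(345,220),P(345,240),P(350,290),P(520,265))
C2=cal('side');
# tray
hsv=cv2.cvtColor(p,cv2.COLOR_BGR2HSV)
m=((hsv[...,1]<60)&(hsv[...,2]>140)).astype(np.uint8); m[:, :325]=0;m[:,405:]=0;m[:150]=0;m[230:]=0
cs=max(cv2.findContours(m,0,2)[0],key=cv2.contourArea); rr=cv2.minAreaRect(cs); print(rr); 
for q in cv2.boxPoints(rr): print(q,onplane(C,*q,.014).round(4))
m=((hsv[...,0]>100)&(hsv[...,0]<130)&(hsv[...,1]>120)&(hsv[...,2]>60)).astype(np.uint8); m[:,:305]=0;m[:,340:]=0;m[:150]=0;m[220:]=0
cs=max(cv2.findContours(m,0,2)[0],key=cv2.contourArea); rr=cv2.minAreaRect(cs); print('tab',rr)
for q in cv2.boxPoints(rr): print(q,onplane(C,*q,.056).round(4))
a=cv2.resize(p[135:270,395:545],None,fx=5,fy=5,interpolation=cv2.INTER_CUBIC); cv2.imwrite('pics/c3.png',a)
a=cv2.resize(p[145:235,300:420],None,fx=6,fy=6,interpolation=cv2.INTER_CUBIC); cv2.imwrite('pics/c4.png',a)
print('bench z',np.nanmedian(W[240:260,250:300,2]), W[190,370],W[180,320])
```

```text
farL [0.5811 0.4397 0.075 ]
farR [0.6084 0.1655 0.075 ]
nearL [0.377  0.4175 0.075 ]
nearR [0.4067 0.1393 0.075 ]
farflap [0.573 0.374 0.088] [0.527 0.366 0.118] [0.587 0.212 0.093] [0.54  0.206 0.131]
nearflap [0.433 0.363 0.12 ] [0.387 0.371 0.08 ] [0.45  0.205 0.123] [0.414 0.209 0.089]
yel far [0.537 0.296 0.115] yel near [0.446 0.286 0.126]
kits [0.513 0.35  0.06 ] [0.5   0.351 0.056] [0.469 0.345 0.065] [0.486 0.24  0.055]
((361.87933349609375, 190.4482879638672), (75.5713882446289, 62.034976959228516), 4.763641834259033)
[321.6483 218.2207] [0.4415 0.026  0.014 ]
[326.80002 156.40002] [0.6428 0.012  0.014 ]
[402.11038 162.67587] [ 0.6253 -0.233   0.014 ]
[396.95865 224.49655] [ 0.4244 -0.2173  0.014 ]
tab ((312.5034484863281, 185.45863342285156), (3.903137683868408, 23.252735137939453), 4.763641834259033)
[309.5931  196.88278] [0.5076 0.0644 0.056 ]
[311.52414 173.71036] [0.5812 0.0594 0.056 ]
[315.4138  174.03448] [0.5803 0.047  0.056 ]
[313.48276 197.20691] [0.5067 0.0521 0.056 ]
bench z -0.0008793772734168674 [ 0.53587656 -0.13038552  0.00151931] [0.56556123 0.03309499 0.01265811]
```

View pics/c3.png

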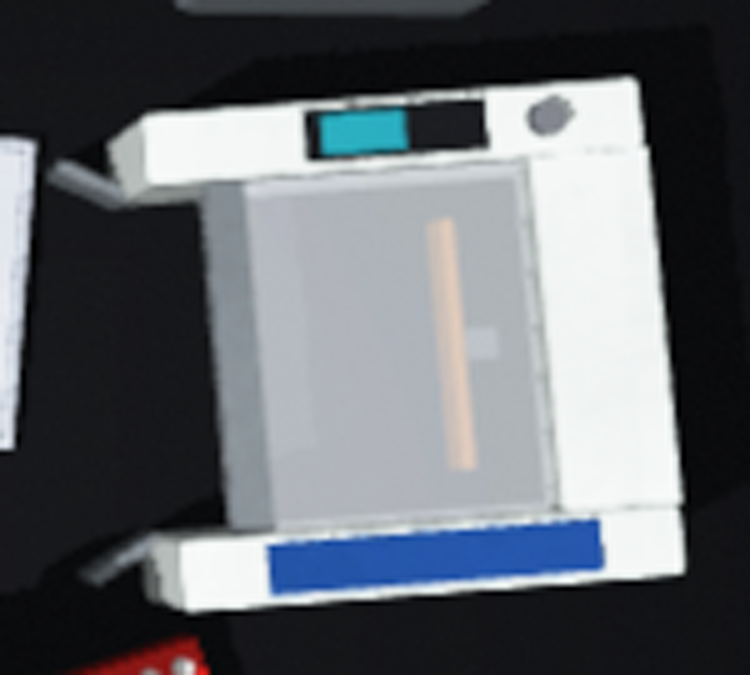

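View pics/c4.png

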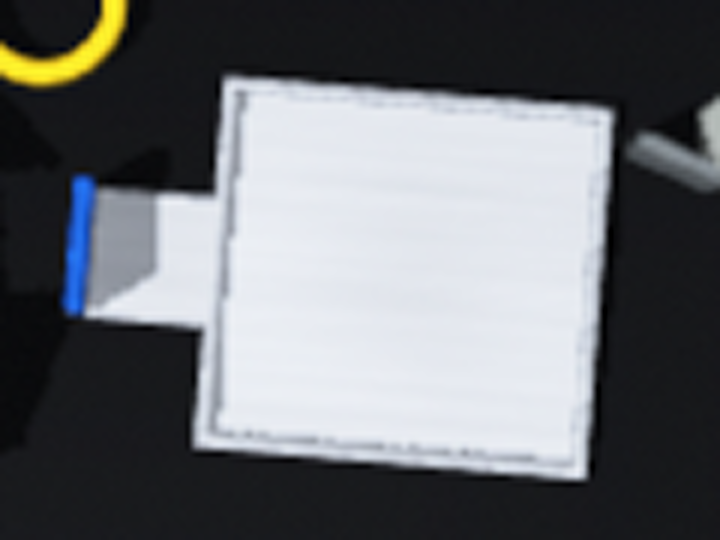

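```bash
cat >> h.py <<'E'
from scipy.spatial.transform import Rotation as Ro
def down(yaw):
    # tool y along world angle yaw (deg), tool x down
    a=np.radians(yaw); y=np.array([np.cos(a),np.sin(a),0]); x=np.array([0,0,-1.]); return np.stack([x,y,np.cross(x,y)],1)
def go(*targets,yaw=None):
    s=r.sense(); R=np.array(s['ee_rot']); p=np.array(s['tcp_pos'])
    for T in targets:
        w=np.zeros(3) if yaw is None else Ro.from_matrix(R.T@down(yaw)).as_rotvec()
        d=R.T@(np.array(T)-p)
        print('row',(d*100).round(2).tolist(),(np.degrees(w)/10).round(2).tolist())
E
python3 - <<'E'
from h import *
C=cal('top')
T=np.array([onplane(C,300+u/6-.4,145+v/6-.4,.014) for u,v in [(226,76),(614,105),(588,478),(194,446)]]);print('tray',T.round(4).tolist(),T.mean(0))
L=lambda a,b:np.linalg.norm(a-b)
print(L(T[0],T[1]),L(T[1],T[2]),L(T[2],T[3]),L(T[3],T[0]))
I=np.array([onplane(C,395+u/5-.4,135+v/5-.4,.135) for u,v in [(148,113),(637,78),(685,574),(188,611)]]);print('inc',I.round(4).tolist())
print(L(I[0],I[1]),L(I[1],I[2]),L(I[2],I[3]),L(I[3],I[0]))
d=I[0]-I[1]+I[3]-I[2]; print('inc yaw of +y',np.degrees(np.arctan2(d[1],d[0])), 'mouth mid',(I[0]+I[3])/2)
d=I[0]-I[3]+I[1]-I[2]; print('inc yaw of +x',np.degrees(np.arctan2(d[1],d[0])))
d=T[0]-T[1]+T[3]-T[2]; print('tray yaw of +y',np.degrees(np.arctan2(d[1],d[0])))
d=T[0]-T[3]+T[1]-T[2]; print('tray yaw of +x',np.degrees(np.arctan2(d[1],d[0])))
go([.35,.42,.24],[.49,.29,.2],yaw=-84)
E
```

```text
tray [[0.6404, -0.0221, 0.014], [0.6272, -0.2324, 0.014], [0.4252, -0.2193, 0.014], [0.4397, -0.0072, 0.014]] [ 0.53310759 -0.12026739  0.014     ]
0.21075036161136418 0.20239382830810324 0.21258304458007632 0.2012753107043956
inc [[0.6271, -0.2825, 0.135], [0.652, -0.5771, 0.135], [0.3545, -0.6028, 0.135], [0.3286, -0.3069, 0.135]]
0.29559310597499194 0.29860533170719344 0.2970310221382058 0.29947750245712484
inc yaw of +y 94.9116940032906 mouth mid [ 0.47786756 -0.29469617  0.135     ]
inc yaw of +x 4.7966194341880755
tray yaw of +y 86.25102660129485
tray yaw of +x -3.973668621774464
row [-1.8, 13.25, -23.83] [-2.0, 0.0, -0.01]
row [2.21, 22.48, -40.55] [-2.0, 0.0, -0.01]
```

>>> play_rows([
  [[-1.8,13.2,-23.8,-2,0,0],[-1.8,13.2,-23.8,-2,0,0],[-1.8,13.2,-23.8,-2,0,0],[-1.8,13.2,-23.8,-2,0,0],[2.2,22.5,-40.5,-2,0,0]],
], hand=0)

```text
time_s: 0.78
tcp_pos: [0.3798, 0.3935, 0.2291]
ee_rot: [[0.002, 0.106, -0.994], [0.003, -0.994, -0.106], [-1.0, -0.002, -0.002]]
wrist_force: [0.4, 0.5, 0.2]
gripper_width: 0.512
```

Run:
```python
from h import *
state(); go([.49,.29,.2],[.49,.29,.1],[.56,.296,.1],yaw=-84)
```

```text
t 0.775 tcp [0.3798 0.3935 0.2291] w 0.512 F [0.4 0.5 0.2]
[[ 0.002  0.106 -0.994]
 [ 0.003 -0.994 -0.106]
 [-1.    -0.002 -0.002]]
j [ 63.   14.1 -10.1   0.  -65.6  33. ]
row [2.9, 11.46, -9.86] [0.01, -0.01, 0.01]
row [12.9, 11.49, -9.84] [0.01, -0.01, 0.01]
row [12.91, 11.63, -16.86] [0.01, -0.01, 0.01]
```

>>> play_rows([
  [[2.9,11.5,-9.9,0,0,0],[2.9,11.5,-9.9,0,0,0],[2.9,11.5,-9.9,0,0,0],[7.5,11.5,-9.9,0,0,0],[12.5,11.5,-9.9,0,0,0]],
])

```text
time_s: 1.4
tcp_pos: [0.4895, 0.2902, 0.1023]
ee_rot: [[0.001, 0.104, -0.995], [0.002, -0.995, -0.104], [-1.0, -0.001, -0.002]]
wrist_force: [0.1, 1.0, 0.4]
gripper_width: 0.011
```

Run:
```python
from h import *
state()
for n in ['side','top']:
    p,d=r.capture(n); cv2.imwrite(f'pics/{n}1.png',p[100:300,150:350] if n=='top' else p[60:260,150:350])
```

```text
t 1.4 tcp [0.4895 0.2902 0.1023] w 0.011 F [0.1 1.  0.4]
[[ 0.001  0.104 -0.995]
 [ 0.002 -0.995 -0.104]
 [-1.    -0.001 -0.002]]
j [ 47.   23.2 -16.8  -0.  -49.9  49. ]
```

View pics/side1.png

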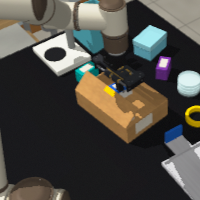

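>>> play_rows([
  [[0,0,-3,0,0,0],[0,0,-5,0,0,0],[0,0,-7,0,0,0],[-0.3,0,-9,0,0,0],[-0.3,0,-10.5,0,0,0]],
])

```text
time_s: 2.12
tcp_pos: [0.5941, 0.302, 0.1082]
ee_rot: [[0.001, 0.105, -0.994], [0.001, -0.994, -0.105], [-1.0, -0.001, -0.001]]
wrist_force: [-1.5, 0.1, -0.3]
gripper_width: 0.006
```

>>> play_rows([
  [[0,0,-0.7,0,0,0],[0,0,-0.7,0,0,0]],
])

```text
time_s: 2.38
tcp_pos: [0.6008, 0.3026, 0.107]
ee_rot: [[0.002, 0.105, -0.994], [0.001, -0.994, -0.105], [-1.0, -0.001, -0.002]]
wrist_force: [-0.1, 0.1, -0.0]
gripper_width: 0.009
```

Run:
```python
from h import *
state()
p,d=r.capture('side'); cv2.imwrite('pics/side2.png',cv2.resize(p[60:220,180:350],None,fx=4,fy=4))
```

```text
t 2.375 tcp [0.6008 0.3026 0.107 ] w 0.009 F [-0.1  0.1 -0. ]
[[ 0.002  0.105 -0.994]
 [ 0.001 -0.994 -0.105]
 [-1.    -0.001 -0.002]]
j [ 40.5  31.8  -0.8   0.  -57.3  55.5]
```

View pics/side2.png

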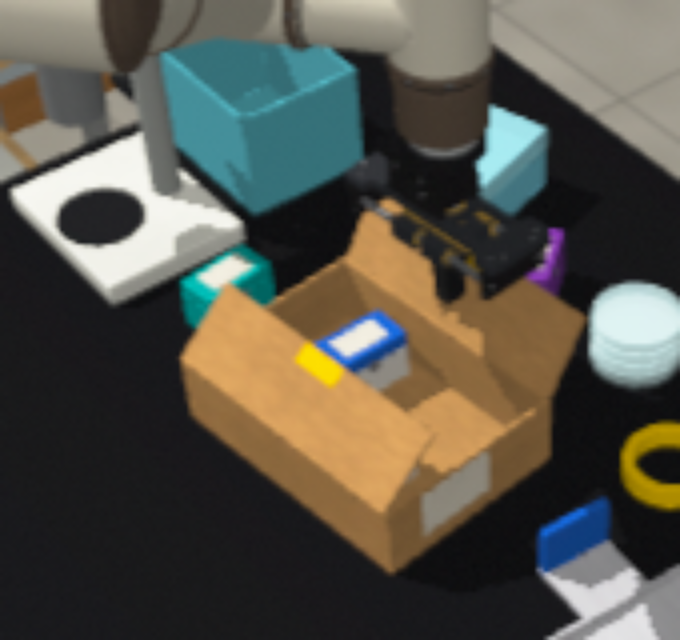

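>>> play_rows([
  [[0,0,-0.9,0,0,0],[0,0,-0.9,0,0,0],[0.2,0,4,0,0,0],[0.2,0,9,0,0,0],[0.2,0,12,0,0,0]],
])

```text
time_s: 3.05
tcp_pos: [0.4791, 0.2893, 0.1045]
ee_rot: [[0.0, 0.106, -0.994], [0.0, -0.994, -0.106], [-1.0, -0.0, -0.0]]
wrist_force: [-0.6, -0.2, -0.0]
gripper_width: 0.003
```

Run:
```python
from h import *
state(); c=np.array([.4933,.2905]); a=np.radians(6); e=np.array([np.cos(a),np.sin(a)])
for X in (-.08,-.1,-.118): go([*(c+e*X),.103],yaw=-84)
```

```text
t 3.05 tcp [0.4791 0.2893 0.1045] w 0.003 F [-0.6 -0.2 -0. ]
[[ 0.     0.106 -0.994]
 [ 0.    -0.994 -0.106]
 [-1.    -0.    -0.   ]]
j [ 47.7  22.3 -17.9   0.  -49.8  48.4]
row [0.15, 0.02, 6.57] [0.01, -0.0, 0.0]
row [0.15, 0.02, 8.57] [0.01, -0.0, 0.0]
row [0.15, 0.02, 10.37] [0.01, -0.0, 0.0]
```

>>> play_rows([
  [[0.1,0,3,0,0,0],[0.1,0,5,0,0,0],[0.1,0,7,0,0,0],[0.1,0,8.8,0,0,0],[0.1,0,10,0,0,0]],
])

```text
time_s: 3.68
tcp_pos: [0.3816, 0.2797, 0.1036]
ee_rot: [[0.002, 0.106, -0.994], [0.002, -0.994, -0.106], [-1.0, -0.001, -0.002]]
wrist_force: [15.6, -3.3, -0.6]
gripper_width: 0.006
```

>>> play_rows([
  [[0,0,1.3,0,0,0],[0,0,1.3,0,0,0]],
])

```text
time_s: 3.92
tcp_pos: [0.3771, 0.2837, 0.1083]
ee_rot: [[0.019, 0.112, -0.994], [0.013, -0.994, -0.112], [-1.0, -0.01, -0.021]]
wrist_force: [22.6, -3.3, 7.0]
gripper_width: 0.008
```

>>> play_rows([
  [[0,0,-2,0,0,0],[-5,0,-2,0,0,0],[-10,0,-2,0,0,0],[-10,4,4,0,0,0],[-10,4,10,0,0,0]],
], hand=0.8)

```text
time_s: 4.55
tcp_pos: [0.2779, 0.2271, 0.203]
ee_rot: [[-0.0, 0.101, -0.995], [0.0, -0.995, -0.101], [-1.0, -0.0, 0.0]]
wrist_force: [-1.1, -0.1, 1.0]
gripper_width: 0.488
```

Run:
```python
from h import *
state()
p,d=r.capture('side'); cv2.imwrite('pics/side3.png',cv2.resize(p[60:220,180:350],None,fx=4,fy=4))
p,d=r.capture('top'); cv2.imwrite('pics/top3.png',p); np.save('top3.npy',d); cv2.imwrite('pics/top3c.png',cv2.resize(p[145:250,165:305],None,fx=5,fy=5,interpolation=cv2.INTER_CUBIC))
```

```text
t 4.55 tcp [0.2779 0.2271 0.203 ] w 0.488 F [-1.1 -0.1  1. ]
[[-0.     0.101 -0.995]
 [ 0.    -0.995 -0.101]
 [-1.    -0.     0.   ]]
j [ 65.7  -4.2 -34.8  -0.  -59.4  30.1]
```

View pics/side3.png

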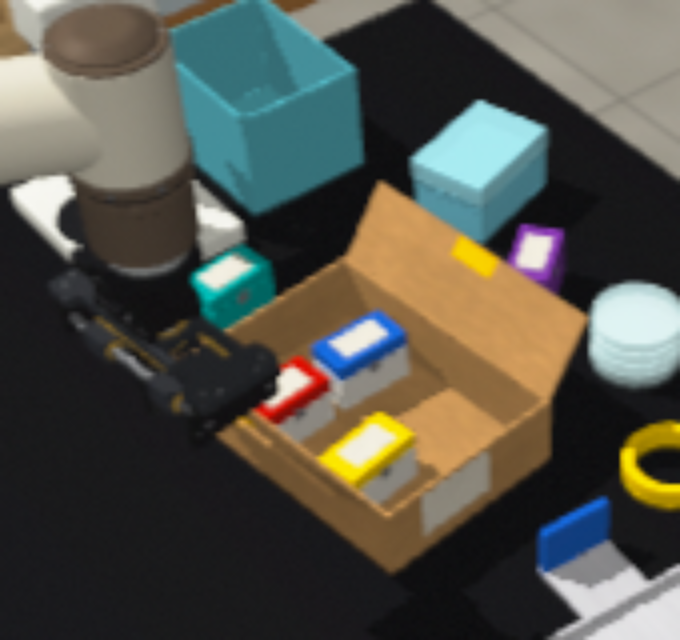

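View pics/top3c.png

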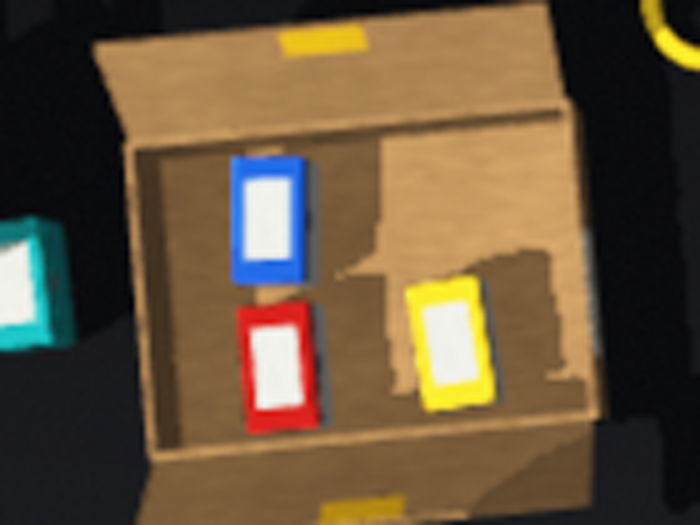

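Both flaps are open past upright. Three kits are inside: blue (crop 268,218), red (278,365) and yellow (450,343). There's no green kit. The look-alikes, outside the carton, are turquoise (left, about 10,290) and purple (behind); I leave both alone.

```bash
cat >> h.py <<'E'
HUE={'kit1':[(105,125)],'kit3':[(0,6),(174,180)],'kit4':[(24,34)],'kit2':[(40,80)]}
def lids(C,p,z,box):
    hsv=cv2.cvtColor(p,cv2.COLOR_BGR2HSV); x0,y0,x1,y1=box; out={}
    for k,hs in HUE.items():
        m=np.zeros(p.shape[:2],np.uint8)
        for a,b in hs: m|=((hsv[...,0]>=a)&(hsv[...,0]<=b)&(hsv[...,1]>150)&(hsv[...,2]>70)).astype(np.uint8)
        mm=np.zeros_like(m); mm[y0:y1,x0:x1]=m[y0:y1,x0:x1]
        for cs in cv2.findContours(mm,0,2)[0]:
            if cv2.contourArea(cs)<60: continue
            rr=cv2.minAreaRect(cs); B=np.array([onplane(C,*q,z) for q in cv2.boxPoints(rr)])
            l1=np.linalg.norm(B[0]-B[1]);l2=np.linalg.norm(B[1]-B[2]); d=(B[1]-B[0]) if l1>l2 else (B[2]-B[1])
            an=np.degrees(np.arctan2(d[1],d[0])); an=(an+90)%180-90
            print(k,'px',np.round(rr[0],1),'c',B.mean(0).round(4),'size',round(max(l1,l2),3),round(min(l1,l2),3),'x-axis deg',round(an,1)); out[k]=(B.mean(0),an)
    return out
E
python3 - <<'E'
from h import *
C=cal('top'); p=cv2.imread('pics/top3.png'); lids(C,p,.059,(190,172,286,232))
E
```

```text
kit1 px [218. 189.] c [0.5287 0.3539 0.059 ] size 0.076 0.044 x-axis deg 1.4
kit3 px [220. 218.] c [0.4373 0.3451 0.059 ] size 0.081 0.047 x-axis deg 6.6
kit4 px [254.8 213.2] c [0.4539 0.2361 0.059 ] size 0.081 0.047 x-axis deg 9.9
```

Run:
```python
from h import *
go([.454,.236,.19],[.454,.236,.022],yaw=-81)
```

```text
row [1.22, 0.9, -17.96] [-0.28, 0.01, -0.0]
row [18.02, 0.9, -17.99] [-0.28, 0.01, -0.0]
```

>>> play_rows([
  [[1.2,0.9,-18,-0.3,0,0],[1.2,0.9,-18,-0.3,0,0],[1.2,0.9,-18,-0.3,0,0],[1.2,0.9,-18,-0.3,0,0],[6,0.9,-18,-0.3,0,0]],
], hand=0.78)

```text
time_s: 5.28
tcp_pos: [0.4613, 0.2402, 0.145]
ee_rot: [[0.006, 0.157, -0.988], [0.005, -0.988, -0.157], [-1.0, -0.004, -0.007]]
wrist_force: [-0.5, 0.7, -1.0]
gripper_width: 0.779
```

Run:
```python
from h import *
state();go([.454,.236,.1],[.454,.236,.022],yaw=-81)
C=cal('wrist'); p,d=r.capture('wrist'); cv2.imwrite('pics/w4.png',p)
```

```text
t 5.275 tcp [0.4613 0.2402 0.145 ] w 0.779 F [-0.5  0.7 -1. ]
[[ 0.006  0.157 -0.988]
 [ 0.005 -0.988 -0.157]
 [-1.    -0.004 -0.007]]
j [ 45.4  15.9 -20.9   0.1 -52.7  53.5]
row [4.49, 0.31, 0.82] [0.0, -0.04, 0.02]
row [12.29, 0.35, 0.87] [0.0, -0.04, 0.02]
```

View pics/w4.png

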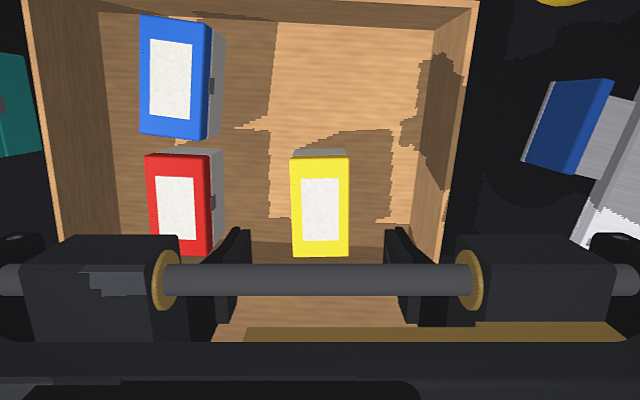

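>>> play_rows([
  [[2,0.2,0.6,0,0,0],[5,0.3,0.7,0,0,0],[9,0.3,0.7,0,0,0],[12.2,0.3,0.7,0,0,0],[12.2,0.3,0.7,0,0,0]],
])

```text
time_s: 5.95
tcp_pos: [0.4505, 0.2332, 0.0197]
ee_rot: [[-0.004, 0.157, -0.988], [-0.004, -0.988, -0.157], [-1.0, 0.003, 0.005]]
wrist_force: [0.7, 0.7, 1.2]
gripper_width: 0.778
```

>>> play_rows([
  [[0,0,0,0,0,0],[0,0,0,0,0,0],[0,0,0,0,0,0],[0,0,0,0,0,0],[0,0,0,0,0,0]],
], hand=0)

```text
time_s: 6.58
tcp_pos: [0.453, 0.2352, 0.0222]
ee_rot: [[0.002, 0.157, -0.988], [0.002, -0.988, -0.157], [-1.0, -0.001, -0.002]]
wrist_force: [-1.1, 0.9, 6.2]
gripper_width: 0.516
```

>>> play_rows([
  [[-2,0,0,0,0,0],[-6,0,0,0,0,0],[-10,0,0,0,0,0],[-14,0,0,0,0,0],[-14,0,0,0,0,0]],
])

```text
time_s: 7.2
tcp_pos: [0.4537, 0.2356, 0.1642]
ee_rot: [[0.005, 0.157, -0.988], [0.005, -0.988, -0.157], [-1.0, -0.004, -0.006]]
wrist_force: [-1.6, -0.3, -1.6]
gripper_width: 0.509
```

```bash
cat >> h.py <<'E'
def tray(C,p,save=None):
    """tray pose from top picture: bright low-saturation blob big contour + tab"""
    hsv=cv2.cvtColor(p,cv2.COLOR_BGR2HSV)
    m=((hsv[...,0]>100)&(hsv[...,0]<130)&(hsv[...,1]>120)&(hsv[...,2]>60)).astype(np.uint8); m[:,:285]=0;m[:,352:]=0;m[:120]=0;m[240:]=0
    for cs in cv2.findContours(m,0,2)[0]:
        if cv2.contourArea(cs)<25: continue
        rr=cv2.minAreaRect(cs); B=np.array([onplane(C,*q,.056) for q in cv2.boxPoints(rr)])
        l1=np.linalg.norm(B[0]-B[1]);l2=np.linalg.norm(B[1]-B[2]); d=(B[1]-B[0]) if l1>l2 else (B[2]-B[1])
        an=np.degrees(np.arctan2(d[1],d[0])); an=(an+90)%180-90
        c=B.mean(0); a=np.radians(an); ctr=c[:2]-.175*np.array([-np.sin(a),np.cos(a)])
        print('tab px',np.round(rr[0],1),'c',c.round(4),'size',round(max(l1,l2),3),round(min(l1,l2),3),'yaw',round(an,1),'-> tray ctr',ctr.round(4))
    if save: cv2.imwrite(save,cv2.resize(p[130:240,295:425],None,fx=6,fy=6,interpolation=cv2.INTER_CUBIC))
E
python3 - <<'E'
from h import *
state()
C=cal('top'); p,d=r.capture('top'); cv2.imwrite('pics/top5.png',p); tray(C,p,'pics/t5.png')
p,d=r.capture('wrist'); cv2.imwrite('pics/w5.png',p)
E
```

```text
t 7.2 tcp [0.4537 0.2356 0.1642] w 0.509 F [-1.6 -0.3 -1.6]
[[ 0.005  0.157 -0.988]
 [ 0.005 -0.988 -0.157]
 [-1.    -0.004 -0.006]]
j [ 45.7  13.9 -20.6   0.  -55.2  53.4]
tab px [312.6 185.5] c [0.5438 0.0554 0.056 ] size 0.074 0.011 yaw -4.3 -> tray ctr [ 0.5306 -0.1191]
```

View pics/t5.png

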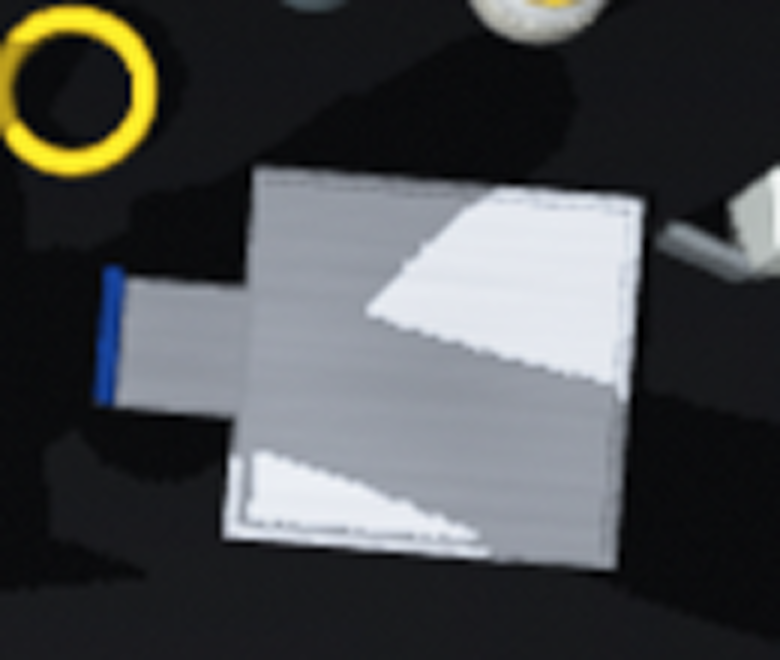

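View pics/w5.png

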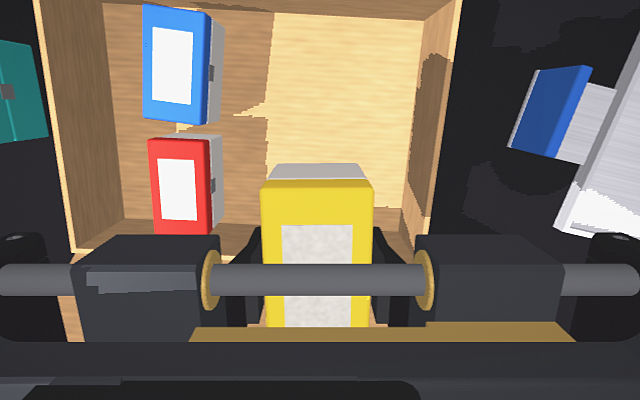

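```bash
cat >> h.py <<'E'
def tp(x,y,c=(.533,-.120),yaw=-4):
    a=np.radians(yaw); return np.array([c[0]+x*np.cos(a)-y*np.sin(a), c[1]+x*np.sin(a)+y*np.cos(a)])
E
python3 - <<'E'
from h import *
t=tp(-.045,-.040); print(t); go([*t,.15],yaw=-94)
E
```

```text
[ 0.48531936 -0.15676352]
row [1.05, 39.11, 2.77] [1.3, 0.01, -0.0]
```

>>> play_rows([
  [[0,8,0.6,0.3,0,0],[0,16,1.2,0.6,0,0],[0,24,1.8,0.9,0,0],[0,32,2.4,1.3,0,0],[0.4,37,2.7,1.3,0,0]],
])

```text
time_s: 7.92
tcp_pos: [0.4773, -0.079, 0.1573]
ee_rot: [[-0.003, -0.069, -0.998], [-0.0, -0.998, 0.069], [-1.0, 0.0, 0.003]]
wrist_force: [0.1, 0.3, -1.0]
gripper_width: 0.518
```

Run:
```python
from h import *
C=cal('top'); p,d=r.capture('top'); cv2.imwrite('pics/top6.png',p); tray(C,p,'pics/t6.png')
t=tp(-.045,-.040);state(); go([*t,.08],[*t,.023],yaw=-94)
```

```text
tab px [312.8 181.5] c [0.5566 0.055  0.056 ] size 0.049 0.012 yaw -5.5 -> tray ctr [ 0.5399 -0.1192]
t 7.975 tcp [ 0.4766 -0.0846  0.1567] w 0.512 F [ 1.9 -3.6 -1.3]
[[-0.006 -0.076 -0.997]
 [-0.002 -0.997  0.076]
 [-1.     0.003  0.006]]
j [  9.3  12.1 -24.2   0.1 -54.   76.3]
row [7.68, 7.11, -1.46] [-0.03, 0.03, -0.01]
row [13.38, 7.09, -1.49] [-0.03, 0.03, -0.01]
```

View pics/t6.png

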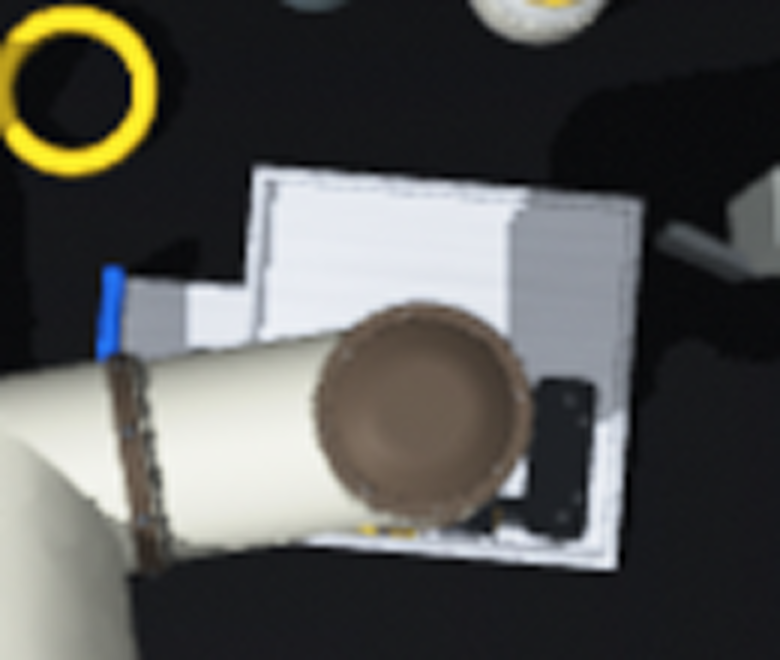

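>>> play_rows([
  [[0,4,-0.8,0,0,0],[0,7.5,-1.4,0,0,0],[4,7.8,-1.4,0,0,0],[7.7,7.8,-1.4,0,0,0],[7.7,7.8,-1.4,0,0,0]],
])

```text
time_s: 8.6
tcp_pos: [0.4833, -0.1557, 0.0779]
ee_rot: [[-0.011, -0.07, -0.997], [0.001, -0.998, 0.07], [-1.0, 0.0, 0.011]]
wrist_force: [-0.0, 0.2, -0.8]
gripper_width: 0.513
```

>>> play_rows([
  [[0,0,0,0,0,0],[0,0,0,0,0,0]],
])

```text
time_s: 8.85
tcp_pos: [0.4882, -0.1556, 0.0833]
ee_rot: [[0.003, -0.069, -0.998], [-0.0, -0.998, 0.069], [-1.0, 0.0, -0.003]]
wrist_force: [0.4, -0.1, -1.1]
gripper_width: 0.512
```

Run:
```python
from h import *
t=tp(-.045,-.040);state(); go([*t,.023],yaw=-94)
```

```text
t 8.85 tcp [ 0.4882 -0.1556  0.0833] w 0.512 F [ 0.4 -0.1 -1.1]
[[ 0.003 -0.069 -0.998]
 [-0.    -0.998  0.069]
 [-1.     0.    -0.003]]
j [  0.5  19.8 -25.9   0.  -44.1  85.6]
row [6.03, 0.13, 0.3] [0.01, -0.02, -0.0]
```

>>> play_rows([
  [[3,0.1,0.3,0,0,0],[5,0.1,0.3,0,0,0],[5.6,0.1,0.3,0,0,0],[5.6,0.1,0.3,0,0,0],[5.6,0.1,0.3,0,0,0]],
])

```text
time_s: 9.48
tcp_pos: [0.485, -0.1565, 0.027]
ee_rot: [[0.002, -0.069, -0.998], [-0.0, -0.998, 0.069], [-1.0, 0.0, -0.002]]
wrist_force: [0.2, 0.7, -1.9]
gripper_width: 0.513
```

>>> play_rows([
  [[0,0,0,0,0,0],[0,0,0,0,0,0]],
])

```text
time_s: 9.72
tcp_pos: [0.4844, -0.1565, 0.0264]
ee_rot: [[0.001, -0.069, -0.998], [-0.0, -0.998, 0.069], [-1.0, -0.0, -0.001]]
wrist_force: [0.7, 1.5, -1.2]
gripper_width: 0.515
```

>>> play_rows([
  [[0.2,0,0,0,0,0],[0.3,0,0,0,0,0],[0.3,0,0,0,0,0]],
])

```text
time_s: 10.1
tcp_pos: [0.4839, -0.1565, 0.0227]
ee_rot: [[-0.001, -0.069, -0.998], [-0.0, -0.998, 0.069], [-1.0, 0.0, 0.001]]
wrist_force: [-0.3, -0.0, -2.4]
gripper_width: 0.515
```

>>> play_rows([
  [[0.1,0,0,0,0,0],[0.1,0,0,0,0,0]],
])

```text
time_s: 10.35
tcp_pos: [0.4841, -0.1565, 0.0223]
ee_rot: [[0.0, -0.069, -0.998], [-0.0, -0.998, 0.069], [-1.0, 0.0, -0.0]]
wrist_force: [-0.9, 0.5, 2.3]
gripper_width: 0.514
```

>>> play_rows([
  [[0,0,0,0,0,0],[0,0,0,0,0,0],[0,0,0,0,0,0]],
], hand=0.72)

```text
time_s: 10.72
tcp_pos: [0.4841, -0.1565, 0.0218]
ee_rot: [[-0.0, -0.069, -0.998], [-0.0, -0.998, 0.069], [-1.0, 0.0, 0.0]]
wrist_force: [-0.3, 0.3, -0.5]
gripper_width: 0.696
```

>>> play_rows([
  [[-3,0,0,0,0,0],[-8,0,0,0,0,0],[-13,0,0,0,0,0],[-15,-5,0,-0.3,0,0],[-15,-10,-0.5,-0.6,0,0]],
])

```text
time_s: 11.35
tcp_pos: [0.4971, -0.0563, 0.1743]
ee_rot: [[0.005, 0.036, -0.999], [0.001, -0.999, -0.036], [-1.0, -0.001, -0.005]]
wrist_force: [-0.7, -0.5, -0.6]
gripper_width: 0.719
```

Run:
```python
from h import *
go([.5287,.3539,.165],yaw=-88)
```

```text
row [0.98, -40.88, -4.61] [0.0, -0.03, 0.0]
```

>>> play_rows([
  [[0,-6,-0.7,0,0,0],[0,-12,-1.4,0,0,0],[0,-18,-2.1,0,0,0],[0,-24,-2.8,0,0,0],[0,-30,-3.5,0,0,0]],
])

```text
time_s: 11.98
tcp_pos: [0.5201, 0.246, 0.1719]
ee_rot: [[0.0, 0.036, -0.999], [0.0, -0.999, -0.036], [-1.0, -0.0, -0.0]]
wrist_force: [1.0, 0.1, -0.4]
gripper_width: 0.719
```

>>> play_rows([
  [[0,-5.5,-0.6,0,0,0],[0,-10.9,-1.2,0,0,0],[1,-10.9,-1.2,0,0,0],[1,-10.9,-1.2,0,0,0]],
], hand=0.78)

```text
time_s: 12.48
tcp_pos: [0.5275, 0.3525, 0.1602]
ee_rot: [[-0.003, 0.036, -0.999], [-0.003, -0.999, -0.036], [-1.0, 0.002, 0.003]]
wrist_force: [-0.1, -0.4, 0.0]
gripper_width: 0.785
```

Run:
```python
from h import *
state(); go([.5287,.3539,.09],[.5287,.3539,.022],yaw=-88)
C=cal('wrist'); p,d=r.capture('wrist'); cv2.imwrite('pics/w7.png',p)
C=cal('top'); p,d=r.capture('top'); cv2.imwrite('pics/top7.png',p); tray(C,p,'pics/t7.png')
```

```text
t 12.475 tcp [0.5275 0.3525 0.1602] w 0.785 F [-0.1 -0.4  0. ]
[[-0.003  0.036 -0.999]
 [-0.003 -0.999 -0.036]
 [-1.     0.002  0.003]]
j [ 48.3  25.7  -3.   -0.  -61.5  43.7]
row [7.02, -0.15, -0.15] [0.0, 0.02, -0.01]
row [13.82, -0.17, -0.17] [0.0, 0.02, -0.01]
tab px [312.6 185.5] c [0.5438 0.0554 0.056 ] size 0.074 0.011 yaw -4.3 -> tray ctr [ 0.5306 -0.1191]
```

View pics/w7.png

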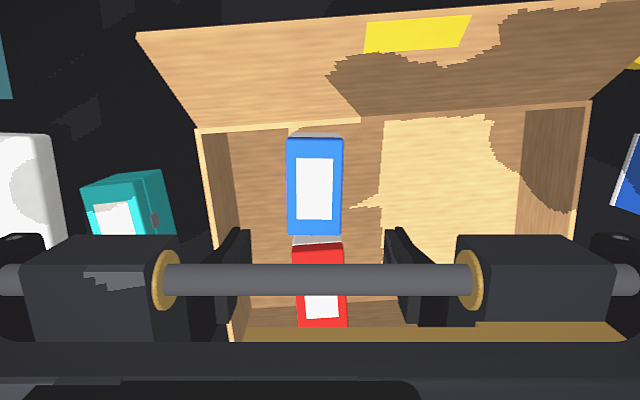

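View pics/t7.png

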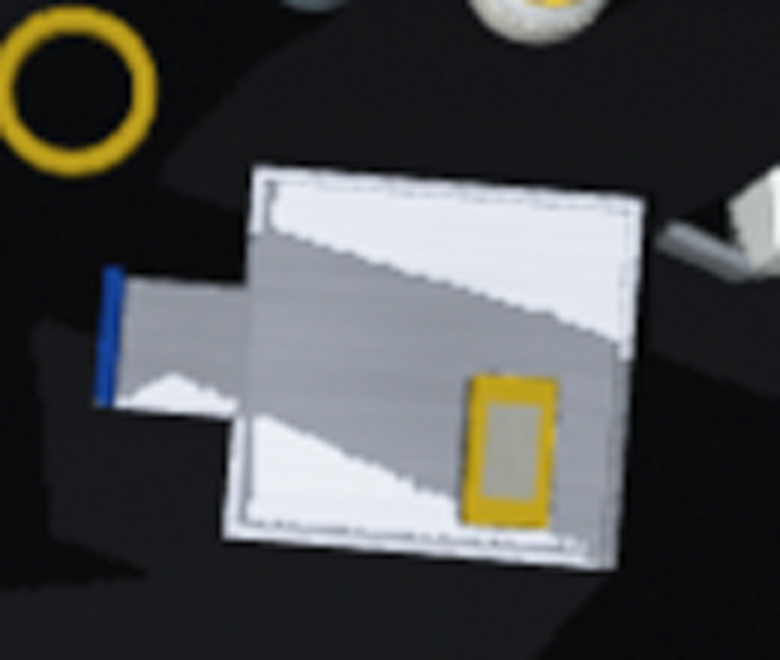

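Yellow now stands on the tray floor at crop (510,450), and the tray has not moved. Next I grasp blue.

>>> play_rows([
  [[3,-0.1,-0.1,0,0,0],[7,-0.1,-0.1,0,0,0],[11,-0.1,-0.1,0,0,0],[13.8,-0.1,-0.1,0,0,0],[13.8,-0.1,-0.1,0,0,0]],
])

```text
time_s: 13.2
tcp_pos: [0.5286, 0.352, 0.0223]
ee_rot: [[-0.003, 0.034, -0.999], [-0.003, -0.999, -0.034], [-1.0, 0.003, 0.003]]
wrist_force: [0.3, -0.2, 1.5]
gripper_width: 0.782
```

>>> play_rows([
  [[0,0,0,0,0,0],[0,0,0,0,0,0],[0,0,0,0,0,0],[0,0,0,0,0,0],[0,0,0,0,0,0]],
], hand=0)

```text
time_s: 13.82
tcp_pos: [0.5299, 0.3548, 0.0252]
ee_rot: [[0.001, 0.036, -0.999], [0.001, -0.999, -0.036], [-1.0, -0.001, -0.001]]
wrist_force: [-1.6, -1.1, 6.6]
gripper_width: 0.515
```

>>> play_rows([
  [[-2,0,0,0,0,0],[-6,0,0,0,0,0],[-10,0,0,0,0,0],[-14,0,0,0,0,0],[-14,3,0,0,0,0]],
])

```text
time_s: 14.45
tcp_pos: [0.532, 0.3269, 0.1674]
ee_rot: [[0.006, 0.038, -0.999], [0.005, -0.999, -0.038], [-1.0, -0.005, -0.006]]
wrist_force: [1.0, -0.3, -2.3]
gripper_width: 0.516
```

Run:
```python
from h import *
t=tp(.045,-.040); print(t); state(); go([*t,.15],yaw=-94)
```

```text
[ 0.57510012 -0.1630416 ]
t 14.45 tcp [0.532  0.3269 0.1674] w 0.516 F [ 1.  -0.3 -2.3]
[[ 0.006  0.038 -0.999]
 [ 0.005 -0.999 -0.038]
 [-1.    -0.005 -0.006]]
j [ 46.4  24.1  -4.5   0.  -60.9  45.8]
row [1.5, 49.13, -2.42] [0.62, -0.03, 0.03]
```

>>> play_rows([
  [[0,6,-0.3,0.1,0,0],[0,12,-0.6,0.2,0,0],[0,18,-0.9,0.4,0,0],[0,24,-1.2,0.5,0,0],[0,30,-1.5,0.6,0,0]],
])

```text
time_s: 15.08
tcp_pos: [0.5555, 0.0233, 0.1634]
ee_rot: [[-0.001, -0.07, -0.998], [0.0, -0.998, 0.07], [-1.0, -0.0, 0.001]]
wrist_force: [1.7, 0.1, -1.0]
gripper_width: 0.516
```

>>> play_rows([
  [[0,5,-0.2,0,0,0],[0,11,-0.5,0,0,0],[0,17,-0.8,0,0,0],[1,19,-0.9,0,0,0],[1.5,19,-0.9,0,0,0]],
])

```text
time_s: 15.7
tcp_pos: [0.5508, -0.166, 0.1473]
ee_rot: [[-0.003, -0.072, -0.997], [0.001, -0.997, 0.072], [-1.0, -0.001, 0.003]]
wrist_force: [0.3, 0.4, -1.4]
gripper_width: 0.518
```

>>> play_rows([
  [[0,0,0,0,0,0]],
])

```text
time_s: 15.82
tcp_pos: [0.5514, -0.1641, 0.1479]
ee_rot: [[-0.002, -0.068, -0.998], [0.0, -0.998, 0.068], [-1.0, -0.0, 0.002]]
wrist_force: [-0.2, 0.5, -1.6]
gripper_width: 0.514
```

Run:
```python
from h import *
t=tp(.045,-.040); print(t); state(); go([*t,.08],[*t,.029],yaw=-94)
C=cal('top'); p,d=r.capture('top'); cv2.imwrite('pics/top8.png',p); tray(C,p,'pics/t8.png')
```

```text
[ 0.57510012 -0.1630416 ]
t 15.825 tcp [ 0.5514 -0.1641  0.1479] w 0.514 F [-0.2  0.5 -1.6]
[[-0.002 -0.068 -0.998]
 [ 0.    -0.998  0.068]
 [-1.    -0.     0.002]]
j [ -0.5  21.  -12.7  -0.  -56.5  86.6]
row [6.78, -0.27, -2.37] [0.01, 0.01, 0.0]
row [11.88, -0.27, -2.38] [0.01, 0.01, 0.0]
tab px [312.1 191. ] c [0.5263 0.0568 0.056 ] size 0.039 0.012 yaw -8.6 -> tray ctr [ 0.5002 -0.1162]
```

View pics/t8.png

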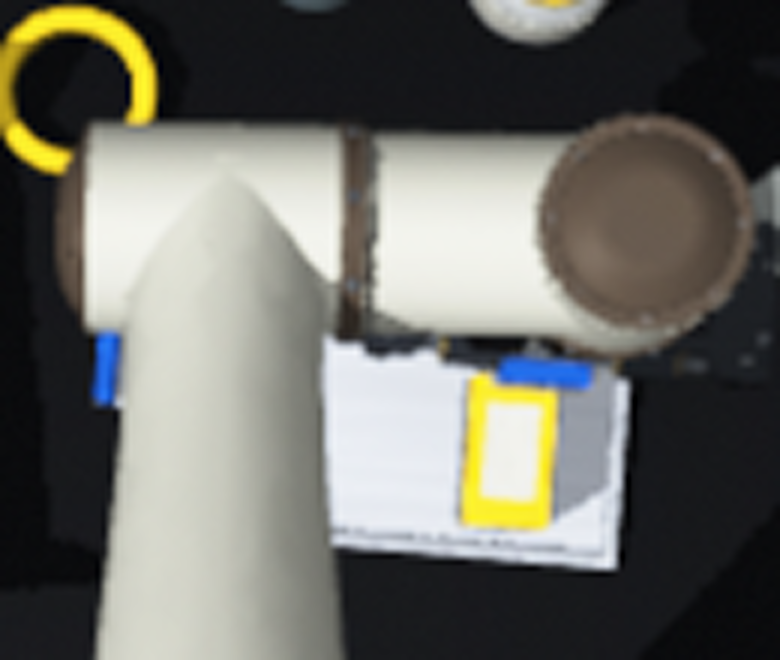

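>>> play_rows([
  [[0,-0.2,-2.5,0,0,0],[3,-0.2,-2.5,0,0,0],[6.8,-0.2,-2.5,0,0,0],[6.8,-0.2,-2.5,0,0,0]],
])

```text
time_s: 16.38
tcp_pos: [0.5749, -0.1633, 0.0783]
ee_rot: [[-0.007, -0.068, -0.998], [0.001, -0.998, 0.068], [-1.0, -0.0, 0.007]]
wrist_force: [-0.7, -0.2, -1.3]
gripper_width: 0.515
```

Run:
```python
from h import *
t=tp(.045,-.040); state(); go([*t,.027],yaw=-94)
```

```text
t 16.375 tcp [ 0.5749 -0.1633  0.0783] w 0.515 F [-0.7 -0.2 -1.3]
[[-0.007 -0.068 -0.998]
 [ 0.001 -0.998  0.068]
 [-1.    -0.     0.007]]
j [ -0.4  27.4 -13.6  -0.  -49.3  86.5]
row [5.13, -0.03, -0.05] [0.01, 0.04, 0.0]
```

>>> play_rows([
  [[2,0,-0.1,0,0,0],[4,0,-0.1,0,0,0],[5,0,-0.1,0,0,0],[5,0,-0.1,0,0,0],[5,0,-0.1,0,0,0]],
])

```text
time_s: 17.0
tcp_pos: [0.579, -0.1648, 0.0322]
ee_rot: [[0.002, -0.069, -0.998], [-0.0, -0.998, 0.069], [-1.0, 0.0, -0.002]]
wrist_force: [0.5, -0.5, -1.3]
gripper_width: 0.516
```

>>> play_rows([
  [[0.1,0,0,0,0,0],[0.2,0,0,0,0,0],[0.2,0,0,0,0,0]],
])

```text
time_s: 17.38
tcp_pos: [0.578, -0.1649, 0.029]
ee_rot: [[0.0, -0.069, -0.998], [-0.0, -0.998, 0.069], [-1.0, 0.0, -0.0]]
wrist_force: [-1.0, -0.9, -2.5]
gripper_width: 0.519
```

>>> play_rows([
  [[0.2,0,0,0,0,0],[0.2,0,0,0,0,0],[0.2,0,0,0,0,0]],
])

```text
time_s: 17.75
tcp_pos: [0.578, -0.1649, 0.0269]
ee_rot: [[-0.0, -0.069, -0.998], [-0.0, -0.998, 0.069], [-1.0, 0.0, 0.0]]
wrist_force: [0.7, -1.4, -0.7]
gripper_width: 0.518
```

>>> play_rows([
  [[0.2,0,0,0,0,0],[0.2,0,0,0,0,0],[0.2,0,0,0,0,0]],
])

```text
time_s: 18.12
tcp_pos: [0.5782, -0.1649, 0.0253]
ee_rot: [[0.001, -0.069, -0.998], [-0.0, -0.998, 0.069], [-1.0, 0.0, -0.001]]
wrist_force: [-0.8, 0.8, 1.8]
gripper_width: 0.516
```

Contact felt. I release and go for red.

>>> play_rows([
  [[0,0,0,0,0,0],[0,0,0,0,0,0],[0,0,0,0,0,0]],
], hand=0.72)

```text
time_s: 18.5
tcp_pos: [0.578, -0.1649, 0.0248]
ee_rot: [[-0.0, -0.069, -0.998], [0.0, -0.998, 0.069], [-1.0, -0.0, 0.0]]
wrist_force: [-0.2, 0.1, -0.6]
gripper_width: 0.703
```

>>> play_rows([
  [[-3,0,0,0,0,0],[-8,0,0,0,0,0],[-13,0,0,0,0,0],[-15,-5,1,-0.5,0,0],[-15,-10,2,-1,0,0]],
])

```text
time_s: 19.12
tcp_pos: [0.566, -0.063, 0.1774]
ee_rot: [[0.005, 0.106, -0.994], [0.001, -0.994, -0.106], [-1.0, -0.0, -0.005]]
wrist_force: [0.4, 0.2, -1.5]
gripper_width: 0.724
```

Run:
```python
from h import *
state();go([.4373,.3451,.165],yaw=-85)
```

```text
t 19.125 tcp [ 0.566  -0.063   0.1774] w 0.724 F [ 0.4  0.2 -1.5]
[[ 0.005  0.106 -0.994]
 [ 0.001 -0.994 -0.106]
 [-1.    -0.    -0.005]]
j [ 10.   18.6 -11.6   0.  -59.5  86.1]
row [1.19, -41.95, 8.47] [0.11, -0.03, 0.0]
```

>>> play_rows([
  [[0,-6,1.2,0,0,0],[0,-12,2.4,0,0,0],[0,-18,3.6,0,0,0],[0,-24,4.8,0,0,0],[0,-30,6,0,0,0]],
])

```text
time_s: 19.75
tcp_pos: [0.4729, 0.2301, 0.1752]
ee_rot: [[0.001, 0.105, -0.994], [0.0, -0.994, -0.105], [-1.0, -0.0, -0.001]]
wrist_force: [1.7, 0.1, 0.0]
gripper_width: 0.72
```

>>> play_rows([
  [[0,-6,1.2,0,0,0],[0,-12,2.5,0.1,0,0],[1,-12,2.5,0.1,0,0],[1,-12,2.5,0.1,0,0],[1,-12,2.5,0.1,0,0]],
], hand=0.78)

```text
time_s: 20.38
tcp_pos: [0.4367, 0.3439, 0.165]
ee_rot: [[-0.0, 0.086, -0.996], [-0.0, -0.996, -0.086], [-1.0, 0.0, 0.0]]
wrist_force: [1.0, 0.4, 0.2]
gripper_width: 0.78
```

Run:
```python
from h import *
state();go([.4373,.3451,.022],yaw=-85)
C=cal('top'); p,d=r.capture('top'); cv2.imwrite('pics/top9.png',p); tray(C,p,'pics/t9.png')
```

```text
t 20.375 tcp [0.4367 0.3439 0.165 ] w 0.78 F [1.  0.4 0.2]
[[-0.     0.086 -0.996]
 [-0.    -0.996 -0.086]
 [-1.     0.     0.   ]]
j [ 54.9  18.2 -14.2   0.  -57.6  40. ]
row [14.3, -0.12, -0.07] [-0.0, 0.0, -0.0]
tab px [312.6 185.5] c [0.5438 0.0554 0.056 ] size 0.074 0.011 yaw -4.3 -> tray ctr [ 0.5306 -0.1191]
```

View pics/t9.png

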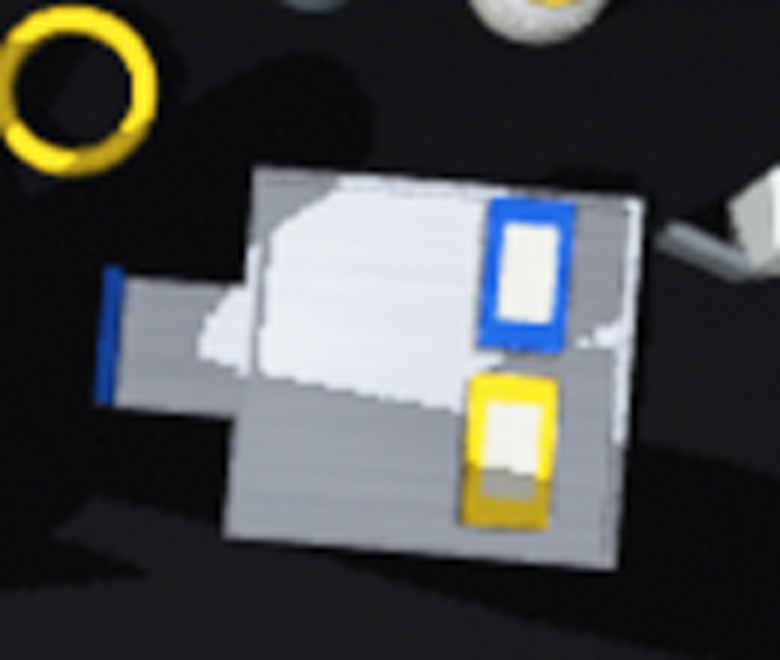

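>>> play_rows([
  [[3,-0.1,-0.1,0,0,0],[7,-0.1,-0.1,0,0,0],[11,-0.1,-0.1,0,0,0],[14.2,-0.1,-0.1,0,0,0],[14.2,-0.1,-0.1,0,0,0]],
])

```text
time_s: 21.05
tcp_pos: [0.4367, 0.3437, 0.0211]
ee_rot: [[-0.003, 0.086, -0.996], [-0.004, -0.996, -0.086], [-1.0, 0.004, 0.004]]
wrist_force: [1.4, 0.1, -0.4]
gripper_width: 0.779
```

>>> play_rows([
  [[0,0,0,0,0,0],[0,0,0,0,0,0],[0,0,0,0,0,0],[0,0,0,0,0,0],[0,0,0,0,0,0]],
], hand=0)

```text
time_s: 21.68
tcp_pos: [0.4377, 0.3466, 0.0242]
ee_rot: [[0.001, 0.088, -0.996], [0.001, -0.996, -0.088], [-1.0, -0.001, -0.001]]
wrist_force: [-0.8, -1.8, 5.8]
gripper_width: 0.511
```

>>> play_rows([
  [[-2,0,0,0,0,0],[-6,0,0,0,0,0],[-10,0,0,0,0,0],[-14,0,0,0,0,0],[-14,3,0,0,0,0]],
])

```text
time_s: 22.3
tcp_pos: [0.4414, 0.3189, 0.1665]
ee_rot: [[0.006, 0.09, -0.996], [0.007, -0.996, -0.09], [-1.0, -0.006, -0.006]]
wrist_force: [-0.6, -0.4, -1.9]
gripper_width: 0.517
```

Run:
```python
from h import *
C=cal('top'); p=cv2.imread('pics/top9.png'); o=lids(C,p,.059,(330,150,410,235))
t=tp(0,.045); print(t); state(); go([*t,.15],yaw=-94)
```

```text
kit1 px [382.3 175.3] c [ 0.5786 -0.1644  0.059 ] size 0.079 0.044 x-axis deg -4.3
kit4 px [379.5 204.9] c [ 0.485  -0.1561  0.059 ] size 0.077 0.045 x-axis deg -2.9
[ 0.53613904 -0.07510962]
t 22.3 tcp [0.4414 0.3189 0.1665] w 0.517 F [-0.6 -0.4 -1.9]
[[ 0.006  0.09  -0.996]
 [ 0.007 -0.996 -0.09 ]
 [-1.    -0.006 -0.006]]
j [ 52.9  16.8 -16.    0.1 -56.7  42.2]
row [1.45, 40.1, -5.86] [0.92, -0.03, 0.04]
```

>>> play_rows([
  [[0,6,-0.8,0.2,0,0],[0,12,-1.6,0.4,0,0],[0,18,-2.5,0.6,0,0],[0,24,-3.4,0.8,0,0],[0,30,-4.3,0.9,0,0]],
])

```text
time_s: 22.92
tcp_pos: [0.5089, 0.0193, 0.1629]
ee_rot: [[0.0, -0.07, -0.998], [0.0, -0.998, 0.07], [-1.0, -0.0, -0.0]]
wrist_force: [2.0, 0.1, 0.2]
gripper_width: 0.518
```

>>> play_rows([
  [[0,5,-0.3,0,0,0],[0,10,-0.6,0,0,0],[1,10,-0.6,0,0,0],[1,10,-0.6,0,0,0]],
])

```text
time_s: 23.42
tcp_pos: [0.507, -0.0791, 0.1518]
ee_rot: [[-0.003, -0.07, -0.998], [0.0, -0.998, 0.07], [-1.0, -0.0, 0.003]]
wrist_force: [-1.1, 0.4, -0.9]
gripper_width: 0.521
```

Run:
```python
from h import *
t=tp(0,.045); print(t); state(); go([*t,.08],yaw=-94)
C=cal('top'); p,d=r.capture('top'); cv2.imwrite('pics/top10.png',p); tray(C,p,'pics/t10.png')
```

```text
[ 0.53613904 -0.07510962]
t 23.425 tcp [ 0.507  -0.0791  0.1518] w 0.521 F [-1.1  0.4 -0.9]
[[-0.003 -0.07  -0.998]
 [ 0.    -0.998  0.07 ]
 [-1.    -0.     0.003]]
j [  9.2  15.1 -20.9  -0.  -54.2  76.8]
row [7.18, -0.61, -2.89] [-0.0, 0.01, 0.0]
```

View pics/t10.png

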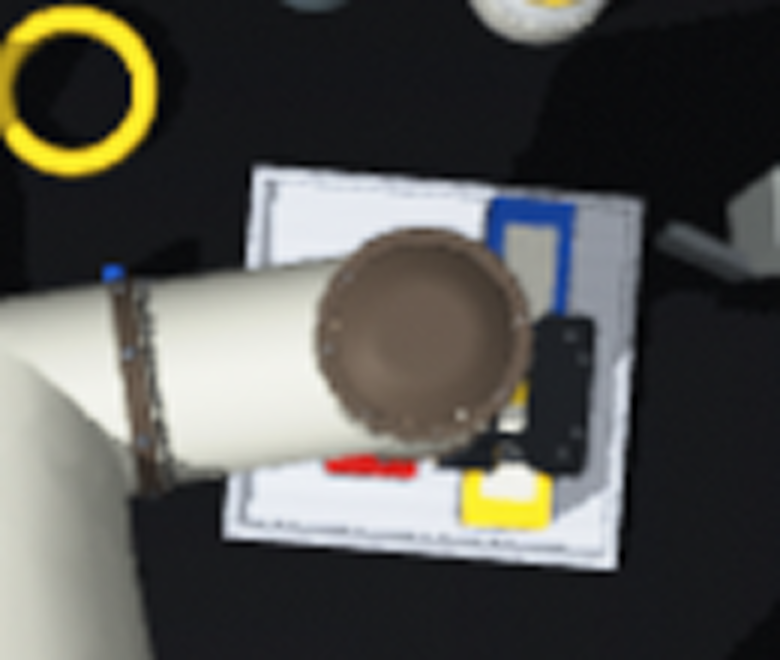

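>>> play_rows([
  [[0,-0.6,-2.9,0,0,0],[3,-0.6,-2.9,0,0,0],[7.2,-0.6,-2.9,0,0,0],[7.2,-0.6,-2.9,0,0,0]],
])

```text
time_s: 23.98
tcp_pos: [0.535, -0.074, 0.0783]
ee_rot: [[-0.008, -0.068, -0.998], [-0.001, -0.998, 0.068], [-1.0, 0.001, 0.007]]
wrist_force: [-0.0, 0.5, -0.2]
gripper_width: 0.515
```

Run:
```python
from h import *
t=tp(0,.045); state(); go([*t,.027],yaw=-94)
```

```text
t 23.975 tcp [ 0.535  -0.074   0.0783] w 0.515 F [-0.   0.5 -0.2]
[[-0.008 -0.068 -0.998]
 [-0.001 -0.998  0.068]
 [-1.     0.001  0.007]]
j [  9.3  22.8 -21.9  -0.  -45.7  76.8]
row [5.13, 0.09, -0.16] [0.01, 0.04, -0.01]
```

>>> play_rows([
  [[2,0,0,0,0,0],[4,0,0,0,0,0],[5,0,0,0,0,0],[5.2,0,0,0,0,0],[5.2,0,0,0,0,0]],
])

```text
time_s: 24.6
tcp_pos: [0.5382, -0.0749, 0.0299]
ee_rot: [[0.002, -0.069, -0.998], [0.0, -0.998, 0.069], [-1.0, -0.0, -0.002]]
wrist_force: [-0.0, 0.5, -0.3]
gripper_width: 0.514
```

>>> play_rows([
  [[0.2,0,0,0,0,0],[0.2,0,0,0,0,0],[0.2,0,0,0,0,0]],
])

```text
time_s: 24.98
tcp_pos: [0.5375, -0.0751, 0.0271]
ee_rot: [[0.0, -0.069, -0.998], [-0.0, -0.998, 0.069], [-1.0, -0.0, -0.0]]
wrist_force: [-0.9, 0.5, -0.1]
gripper_width: 0.514
```

>>> play_rows([
  [[0.2,0,0,0,0,0],[0.2,0,0,0,0,0],[0.2,0,0,0,0,0]],
])

```text
time_s: 25.35
tcp_pos: [0.5374, -0.0751, 0.0248]
ee_rot: [[-0.0, -0.069, -0.998], [-0.0, -0.998, 0.069], [-1.0, 0.0, 0.0]]
wrist_force: [0.5, -0.2, -1.1]
gripper_width: 0.515
```

>>> play_rows([
  [[0.1,0,0,0,0,0],[0.1,0,0,0,0,0],[0.1,0,0,0,0,0]],
])

```text
time_s: 25.72
tcp_pos: [0.5375, -0.0751, 0.0242]
ee_rot: [[0.0, -0.069, -0.998], [-0.0, -0.998, 0.069], [-1.0, 0.0, -0.0]]
wrist_force: [-0.7, -0.1, 2.9]
gripper_width: 0.519
```

>>> play_rows([
  [[0,0,0,0,0,0],[0,0,0,0,0,0],[0,0,0,0,0,0]],
], hand=0.72)

```text
time_s: 26.1
tcp_pos: [0.5374, -0.0751, 0.0237]
ee_rot: [[-0.0, -0.069, -0.998], [-0.0, -0.998, 0.069], [-1.0, 0.0, 0.0]]
wrist_force: [0.5, -0.0, 0.0]
gripper_width: 0.703
```

>>> play_rows([
  [[-3,0,0,0,0,0],[-8,0,0,0,0,0],[-13,0,0,0,0,0],[-13,-6,0,0,0,0],[-13,-12,4,0,0,0]],
])

```text
time_s: 26.72
tcp_pos: [0.5122, 0.0406, 0.1546]
ee_rot: [[0.003, -0.071, -0.997], [0.001, -0.997, 0.071], [-1.0, -0.001, -0.003]]
wrist_force: [0.1, 0.9, -0.7]
gripper_width: 0.719
```

>>> play_rows([
  [[0,-6,2,0,0,0],[0,-10,5,0,0,0],[0,-10,8,0,0,0]],
])

```text
time_s: 27.1
tcp_pos: [0.4372, 0.1469, 0.1539]
ee_rot: [[0.001, -0.066, -0.998], [0.0, -0.998, 0.066], [-1.0, -0.001, -0.001]]
wrist_force: [0.3, 0.1, 0.1]
gripper_width: 0.722
```

Run:
```python
from h import *
state()
C=cal('top'); p,d=r.capture('top'); cv2.imwrite('pics/top11.png',p); tray(C,p,'pics/t11.png'); lids(C,p,.059,(315,140,420,240))
p,d=r.capture('side'); cv2.imwrite('pics/side11.png',p)
```

```text
t 27.1 tcp [0.4372 0.1469 0.1539] w 0.722 F [0.3 0.1 0.1]
[[ 0.001 -0.066 -0.998]
 [ 0.    -0.998  0.066]
 [-1.    -0.001 -0.001]]
j [ 38.8  10.  -27.5   0.  -52.5  47.4]
tab px [312.6 185.5] c [0.5439 0.0554 0.056 ] size 0.074 0.011 yaw -4.3 -> tray ctr [ 0.5307 -0.1191]
kit1 px [382.3 175.4] c [ 0.5784 -0.1644  0.059 ] size 0.079 0.044 x-axis deg -4.3
kit3 px [353.8 188.1] c [ 0.537  -0.0748  0.059 ] size 0.078 0.042 x-axis deg -2.7
kit4 px [379.4 204.9] c [ 0.4851 -0.1559  0.059 ] size 0.077 0.045 x-axis deg -2.7
```

View pics/t11.png

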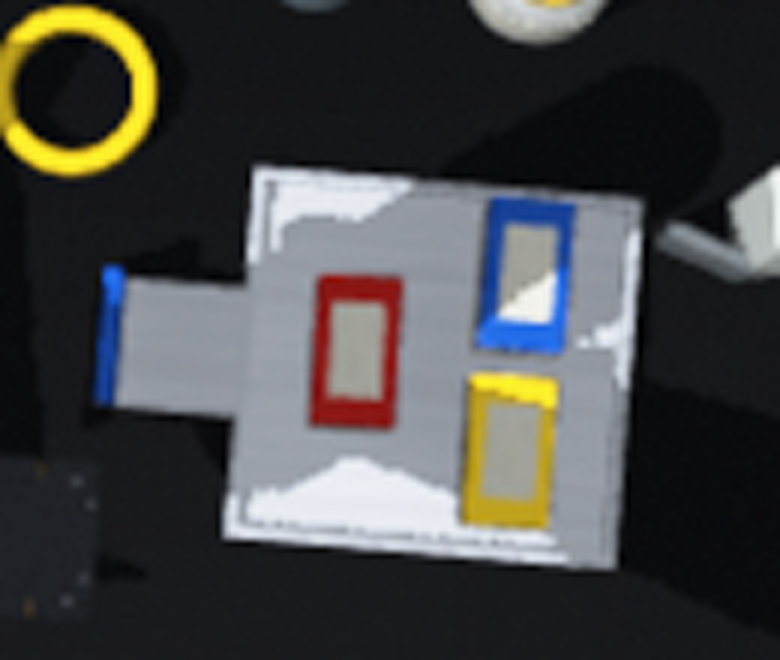

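View pics/side11.png

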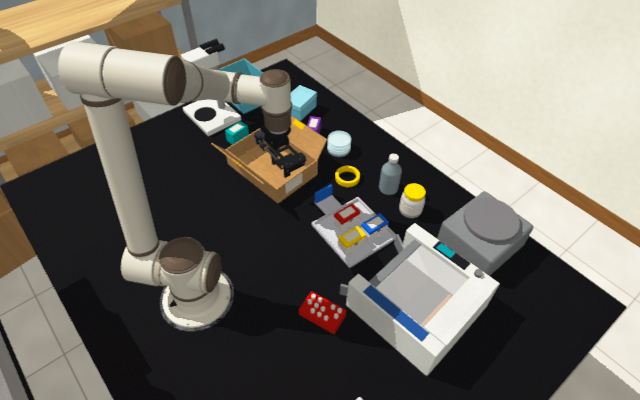

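Run:
```python
from h import *
go([.545,.0546,.13],yaw=-184)
```

```text
row [2.36, 8.24, -11.58] [9.02, 0.01, -0.01]
```

>>> play_rows([
  [[0,1.6,-2.4,1,0,0],[0,3.2,-4.8,2,0,0],[0,4.8,-7.2,3,0,0],[0,6.4,-9.6,4,0,0],[0,8.2,-11.6,5,0,0]],
], hand=1)

```text
time_s: 27.82
tcp_pos: [0.5492, 0.0534, 0.1537]
ee_rot: [[0.0, -0.812, -0.583], [-0.0, -0.583, 0.812], [-1.0, -0.0, -0.0]]
wrist_force: [0.4, 0.2, 0.7]
gripper_width: 1.002
```

>>> play_rows([
  [[0,0,0,1,0,0],[0,0,0,2,0,0],[0,0,0,3,0,0],[0,0,0,4,0,0],[0,0,0,4,0,0]],
])

```text
time_s: 28.45
tcp_pos: [0.5481, 0.0541, 0.1537]
ee_rot: [[0.0, -0.998, 0.068], [-0.0, 0.068, 0.998], [-1.0, -0.0, -0.0]]
wrist_force: [0.2, 0.8, -0.4]
gripper_width: 0.998
```

Run:
```python
from h import *
state()
C=cal('top'); p,d=r.capture('top'); cv2.imwrite('pics/top12.png',p); tray(C,p,'pics/t12.png')
C=cal('wrist'); p,d=r.capture('wrist'); cv2.imwrite('pics/w12.png',p);
go([.545,.0546,.13],[.545,.0546,.024],yaw=-184)
```

```text
t 28.45 tcp [0.5481 0.0541 0.1537] w 0.998 F [ 0.2  0.8 -0.4]
[[ 0.    -0.998  0.068]
 [-0.     0.068  0.998]
 [-1.    -0.    -0.   ]]
j [ 22.5  18.4 -15.8   0.  -55.9 -26.4]
row [2.38, 0.3, 0.02] [0.02, -0.0, 0.0]
row [12.98, 0.3, 0.02] [0.02, -0.0, 0.0]
```

View pics/t12.png

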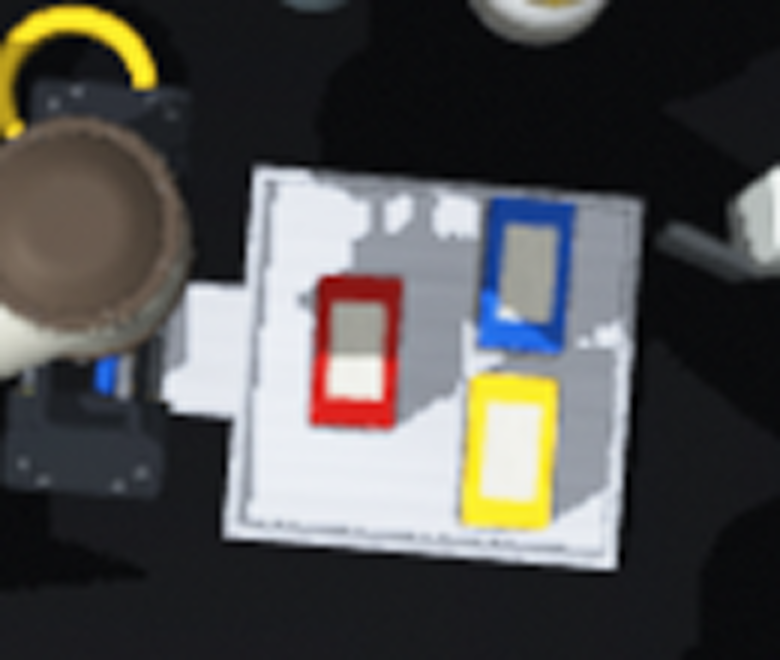

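View pics/w12.png

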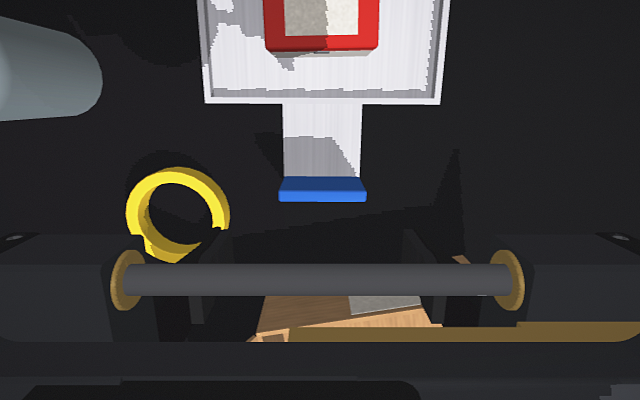

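>>> play_rows([
  [[3,0.3,0,0,0,0],[6,0.3,0,0,0,0],[9,0.3,0,0,0,0],[12,0.3,0,0,0,0],[12.8,0.3,0,0,0,0]],
])

```text
time_s: 29.18
tcp_pos: [0.5437, 0.0542, 0.0241]
ee_rot: [[-0.004, -0.998, 0.068], [-0.001, 0.068, 0.998], [-1.0, 0.003, -0.002]]
wrist_force: [-0.3, -0.6, 0.5]
gripper_width: 1.005
```

>>> play_rows([
  [[0,0,0,0,0,0],[0,0,0,0,0,0]],
])

```text
time_s: 29.42
tcp_pos: [0.5458, 0.055, 0.0272]
ee_rot: [[0.003, -0.998, 0.068], [0.001, 0.068, 0.998], [-1.0, -0.002, 0.001]]
wrist_force: [-0.6, 0.7, 0.2]
gripper_width: 1.003
```

Run:
```python
from h import *
state()
p,d=r.capture('side'); cv2.imwrite('pics/s13.png',cv2.resize(p[120:280,250:420],None,fx=4,fy=4))
p,d=r.capture('wrist'); cv2.imwrite('pics/w13.png',p)
```

```text
t 29.425 tcp [0.5458 0.055  0.0272] w 1.003 F [-0.6  0.7  0.2]
[[ 0.003 -0.998  0.068]
 [ 0.001  0.068  0.998]
 [-1.    -0.002  0.001]]
j [ 22.7  27.4 -23.8   0.  -38.7 -26.6]
```

View pics/s13.png

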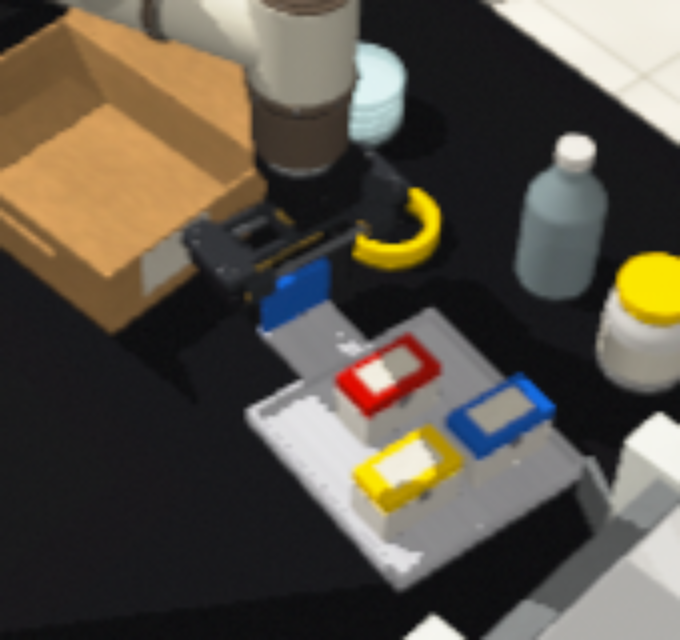

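View pics/w13.png

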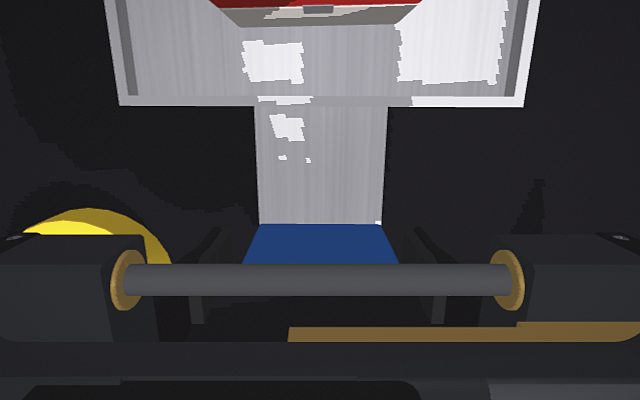

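Tab is centred between the fingers. I lower 5 mm and grip.

>>> play_rows([
  [[0.5,0,0,0,0,0],[0.5,0,0,0,0,0]],
])

```text
time_s: 29.78
tcp_pos: [0.5445, 0.0546, 0.0207]
ee_rot: [[-0.0, -0.998, 0.069], [-0.0, 0.069, 0.998], [-1.0, 0.0, -0.0]]
wrist_force: [-0.1, 0.6, 0.1]
gripper_width: 0.999
```

>>> play_rows([
  [[0,0,0,0,0,0],[0,0,0,0,0,0],[0,0,0,0,0,0],[0,0,0,0,0,0]],
], hand=0)

```text
time_s: 30.28
tcp_pos: [0.5446, 0.0547, 0.0209]
ee_rot: [[-0.0, -0.998, 0.069], [0.0, 0.069, 0.998], [-1.0, 0.0, -0.0]]
wrist_force: [0.1, 0.3, 0.7]
gripper_width: 0.798
```

Run:
```python
from h import *
state()
M=np.array([.478,-.2945]); u=np.array([-np.sin(np.radians(4.85)),np.cos(np.radians(4.85))])
for d in (.19,.17,.15): print(d,'centre',M+u*d,'tab',M+u*(d+.175))
```

```text
t 30.275 tcp [0.5446 0.0547 0.0209] w 0.798 F [0.1 0.3 0.7]
[[-0.    -0.998  0.069]
 [ 0.     0.069  0.998]
 [-1.     0.    -0.   ]]
j [ 22.7  27.9 -24.2  -0.  -38.  -26.7]
0.19 centre [ 0.46193599 -0.1051803 ] tab [0.44714019 0.0691931 ]
0.17 centre [ 0.46362694 -0.12510869] tab [0.44883114 0.04926471]
0.15 centre [ 0.46531789 -0.14503708] tab [0.45052209 0.02933632]
```

Run:
```python
from h import *
go([.448,.058,.021],yaw=-175.15)
```

```text
row [-0.01, 9.66, -0.35] [-0.88, 0.0, -0.0]
```

>>> play_rows([
  [[0,0.5,0,-0.04,0,0],[0,1.4,0,-0.12,0,0],[0,2.4,-0.1,-0.2,0,0],[0,3.4,-0.1,-0.3,0,0],[0,4.4,-0.2,-0.4,0,0]],
])

```text
time_s: 30.9
tcp_pos: [0.4999, 0.0558, 0.0209]
ee_rot: [[0.0, -1.0, -0.002], [0.0, -0.002, 1.0], [-1.0, -0.0, 0.0]]
wrist_force: [2.4, -0.1, -1.9]
gripper_width: 0.795
```

>>> play_rows([
  [[0,1,0,-0.1,0,0],[0,2,-0.1,-0.2,0,0],[0,3,-0.1,-0.3,0,0],[0,4,-0.2,-0.4,0,0],[0,4.6,-0.2,-0.48,0,0]],
])

```text
time_s: 31.52
tcp_pos: [0.4538, 0.0535, 0.0209]
ee_rot: [[-0.0, -0.996, -0.084], [-0.0, -0.084, 0.996], [-1.0, 0.0, -0.0]]
wrist_force: [2.3, 0.0, -2.9]
gripper_width: 0.8
```

>>> play_rows([
  [[0,0,0,0,0,0],[0,0,0,0,0,0]],
])

```text
time_s: 31.78
tcp_pos: [0.454, 0.0535, 0.0209]
ee_rot: [[-0.001, -0.997, -0.082], [-0.0, -0.082, 0.997], [-1.0, 0.001, -0.0]]
wrist_force: [-2.5, 0.2, 0.6]
gripper_width: 0.803
```

Run:
```python
from h import *
state()
C=cal('top'); p,d=r.capture('top'); cv2.imwrite('pics/top14.png',p)
cv2.imwrite('pics/t14.png',cv2.resize(p[130:275,290:450],None,fx=5,fy=5,interpolation=cv2.INTER_CUBIC)); lids(C,p,.059,(320,150,420,250))
go([.448,.058,.021],yaw=-175.15)
```

```text
t 31.775 tcp [0.454  0.0535 0.0209] w 0.803 F [-2.5  0.2  0.6]
[[-0.001 -0.997 -0.082]
 [-0.    -0.082  0.997]
 [-1.     0.001 -0.   ]]
j [ 27.2  21.5 -36.8  -0.1 -31.8 -22.4]
kit1 px [380.1 193.3] c [ 0.5217 -0.1579  0.059 ] size 0.078 0.044 x-axis deg 4.7
kit3 px [353.9 210.4] c [ 0.4665 -0.0759  0.059 ] size 0.078 0.042 x-axis deg 4.6
kit4 px [381.8 223.1] c [ 0.4278 -0.1637  0.059 ] size 0.077 0.045 x-axis deg 4.2
row [-0.01, 0.57, 0.5] [-0.01, -0.0, -0.01]
```

View pics/t14.png

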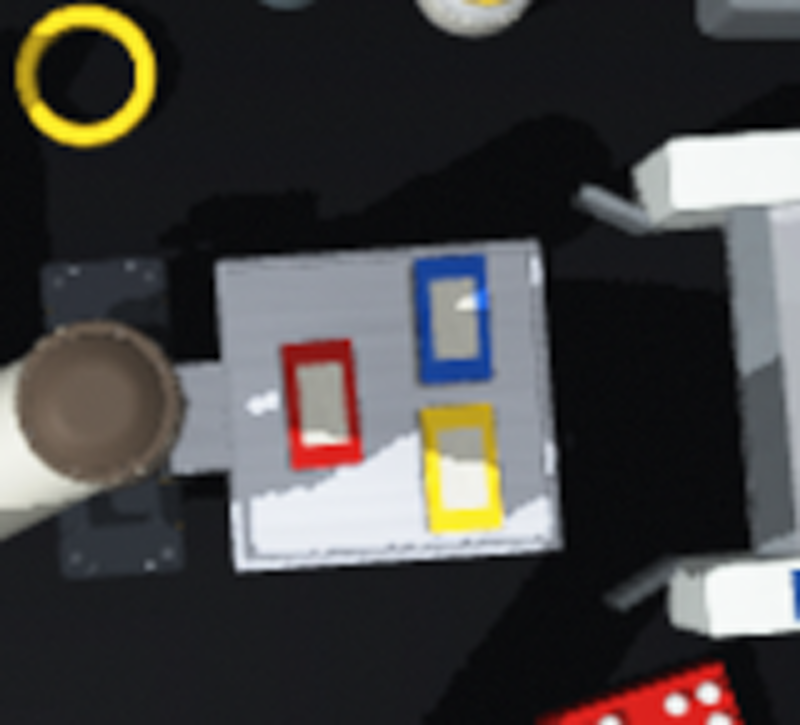

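Run:
```python
from h import *
C=cal('top')
T=np.array([onplane(C,290+u/5-.4,130+v/5-.4,.014) for u,v in [(217,262),(542,240),(562,549),(238,571)]]);print(T.round(4),T.mean(0))
c=T.mean(0)[:2]; d=T[0]-T[1]+T[3]-T[2]; print('yaw',np.degrees(np.arctan2(d[1],d[0]))-90)
d=T[0]-T[3]+T[1]-T[2]; print('yaw',np.degrees(np.arctan2(d[1],d[0])))
M=np.array([.478,-.2945]); a=np.radians(4.85); ex=np.array([np.cos(a),np.sin(a)]); ey=np.array([-np.sin(a),np.cos(a)])
print('tray in inc frame',(c-M)@ex,(c-M)@ey); t=np.array(r.sense()['tcp_pos'][:2]); print('tcp inc',(t-M)@ex,(t-M)@ey)
# inner walls at top z=.135
W=[onplane(C,290+u/5-.4,130+v/5-.4,.135)[:2] for u,v in [(648,220),(655,217)]]
p=cv2.imread('pics/top14.png'); cv2.imwrite('pics/i14.png',cv2.resize(p[140:270,400:545],None,fx=5,fy=5,interpolation=cv2.INTER_CUBIC))
```

```text
[[ 0.5595 -0.0092  0.014 ]
 [ 0.5764 -0.2199  0.014 ]
 [ 0.3767 -0.2337  0.014 ]
 [ 0.3598 -0.0252  0.014 ]] [ 0.46810673 -0.12199943  0.014     ]
yaw 4.614643603232409
yaw 4.268541019435494
tray in inc frame 0.00472663256342981 0.17271937230750942
tcp inc 0.005553010096239441 0.3487956077737518
```

View pics/i14.png

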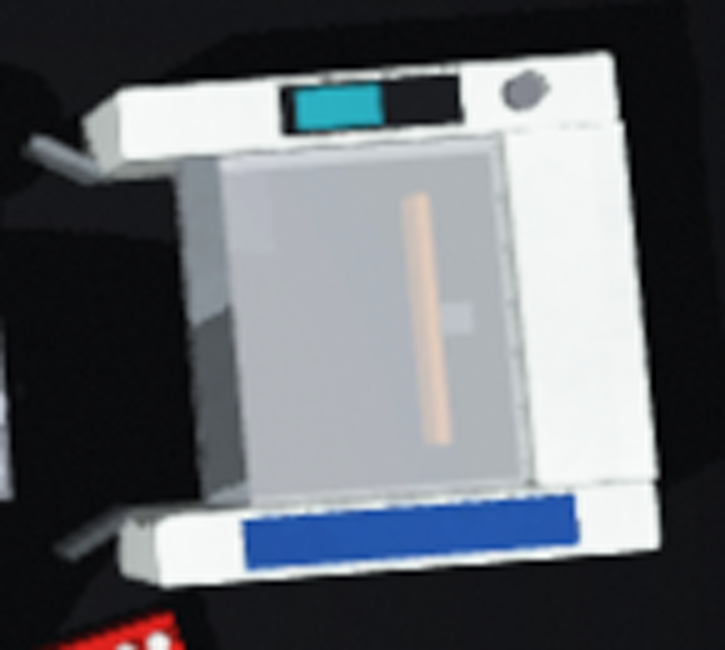

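>>> play_rows([
  [[0,0.2,-0.4,0,0,0],[0,0.4,-1.2,-0.03,0,0],[0,0.5,-2.2,-0.03,0,0],[0,0.5,-3.2,-0.03,0,0],[0,0.5,-4.2,-0.03,0,0]],
])

```text
time_s: 32.45
tcp_pos: [0.4533, 0.0107, 0.0209]
ee_rot: [[-0.0, -0.996, -0.089], [0.0, -0.089, 0.996], [-1.0, 0.0, 0.0]]
wrist_force: [-0.7, 4.0, -0.5]
gripper_width: 0.799
```

```bash
cat >> h.py <<'E'
def inc():
    s=state(); M=np.array([.478,-.2945]); a=np.radians(4.85); ex=np.array([np.cos(a),np.sin(a)]); ey=np.array([-np.sin(a),np.cos(a)])
    t=np.array(s['tcp_pos'][:2]); print('tcp inc',((t-M)@ex).round(4),((t-M)@ey).round(4))
    R=np.array(s['ee_rot']); print('F in(+ = resist)',np.dot(s['wrist_force'][:2],ey).round(1),'lat',np.dot(s['wrist_force'][:2],ex).round(1),'yaw',np.degrees(np.arctan2(R[1,1],R[0,1]))+180)
E
python3 - <<'E'
from h import *
inc()
E
```

```text
t 32.45 tcp [0.4533 0.0107 0.0209] w 0.799 F [-0.7  4.  -0.5]
[[-0.    -0.996 -0.089]
 [ 0.    -0.089  0.996]
 [-1.     0.     0.   ]]
j [ 22.   21.2 -37.4  -0.  -31.4 -16.9]
tcp inc 0.0012 0.3062
F in(+ = resist) 4.1 lat -0.4 yaw 5.1031732557309795
```

>>> play_rows([
  [[0,0,-1.2,0.01,0,0],[0,0,-2.4,0.02,0,0],[0,0.05,-3.6,0.02,0,0],[0,0.05,-4.8,0.02,0,0],[0,0.05,-6,0.02,0,0]],
])

```text
time_s: 33.08
tcp_pos: [0.4581, -0.0492, 0.0209]
ee_rot: [[-0.0, -0.996, -0.086], [0.0, -0.086, 0.996], [-1.0, 0.0, 0.0]]
wrist_force: [-0.6, 3.8, 1.2]
gripper_width: 0.801
```

>>> play_rows([
  [[0,0,-1.2,0,0,0],[0,0,-2.4,0,0,0],[0,0,-3.6,0,0,0],[0,0,-4.5,0,0,0],[0,0,-5,0,0,0]],
])

```text
time_s: 33.7
tcp_pos: [0.4624, -0.0987, 0.0209]
ee_rot: [[-0.0, -0.996, -0.085], [0.0, -0.085, 0.996], [-1.0, 0.0, 0.0]]
wrist_force: [-1.1, 4.3, 1.2]
gripper_width: 0.801
```

Run:
```python
from h import *
inc()
C=cal('top'); p,d=r.capture('top'); cv2.imwrite('pics/top15.png',p)
cv2.imwrite('pics/t15.png',cv2.resize(p[130:275,330:490],None,fx=5,fy=5,interpolation=cv2.INTER_CUBIC)); lids(C,p,.059,(320,150,470,250))
```

```text
t 33.7 tcp [ 0.4624 -0.0987  0.0209] w 0.801 F [-1.1  4.3  1.2]
[[-0.    -0.996 -0.085]
 [ 0.    -0.085  0.996]
 [-1.     0.     0.   ]]
j [  7.7  22.6 -34.7  -0.  -32.7  -2.8]
tcp inc 0.001 0.1964
F in(+ = resist) 4.4 lat -0.7 yaw 4.899677911414358
kit1 px [459. 246.] c [ 0.3594 -0.4058  0.059 ] size 0.063 0.019 x-axis deg -89.2
kit1 px [428.1 191. ] c [ 0.5307 -0.3089  0.059 ] size 0.078 0.046 x-axis deg 3.8
kit3 px [401.9 208.2] c [ 0.4755 -0.2265  0.059 ] size 0.076 0.044 x-axis deg 5.6
kit4 px [430.  220.8] c [ 0.437  -0.3149  0.059 ] size 0.077 0.045 x-axis deg 5.7
```

View pics/t15.png

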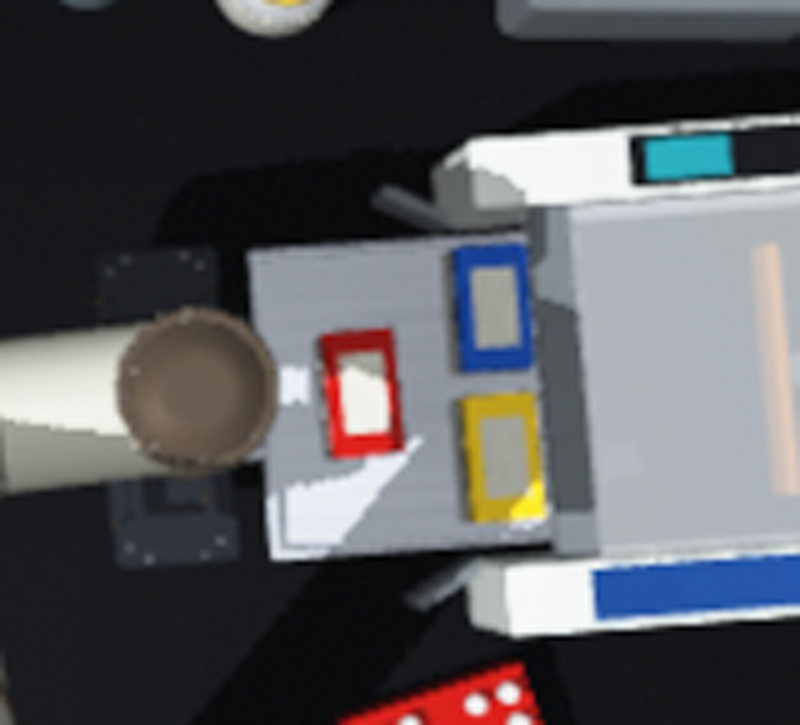

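>>> play_rows([
  [[0,0,-1,0,0,0],[0,0,-2,0,0,0],[0,0,-3,0,0,0],[0,0,-4,0,0,0],[0,0,-5,0,0,0]],
])

```text
time_s: 34.38
tcp_pos: [0.4667, -0.1486, 0.0209]
ee_rot: [[-0.0, -0.996, -0.086], [0.0, -0.086, 0.996], [-1.0, 0.0, 0.0]]
wrist_force: [-0.5, 4.6, 1.5]
gripper_width: 0.804
```

>>> play_rows([
  [[0,0,-1,0,0,0],[0,0,-2,0,0,0],[0,0,-3,0,0,0],[0,0,-3.8,0,0,0],[0,0,-4.5,0,0,0]],
])

```text
time_s: 35.0
tcp_pos: [0.4703, -0.1933, 0.0209]
ee_rot: [[-0.0, -0.996, -0.086], [0.0, -0.086, 0.996], [-1.0, 0.0, 0.0]]
wrist_force: [-0.5, 5.5, 2.9]
gripper_width: 0.799
```

Run:
```python
from h import *
inc()
C=cal('top'); p,d=r.capture('top'); cv2.imwrite('pics/top16.png',p)
cv2.imwrite('pics/t16.png',cv2.resize(p[130:275,370:530],None,fx=5,fy=5,interpolation=cv2.INTER_CUBIC))
p,d=r.capture('side'); cv2.imwrite('pics/s16.png',cv2.resize(p[200:380,320:520],None,fx=4,fy=3.3))
```

```text
t 35.0 tcp [ 0.4703 -0.1933  0.0209] w 0.799 F [-0.5  5.5  2.9]
[[-0.    -0.996 -0.086]
 [ 0.    -0.086  0.996]
 [-1.     0.     0.   ]]
j [ -4.   25.1 -29.7  -0.  -35.2   9. ]
tcp inc 0.0009 0.1015
F in(+ = resist) 5.6 lat -0.1 yaw 4.907818304979315
```

View pics/t16.png

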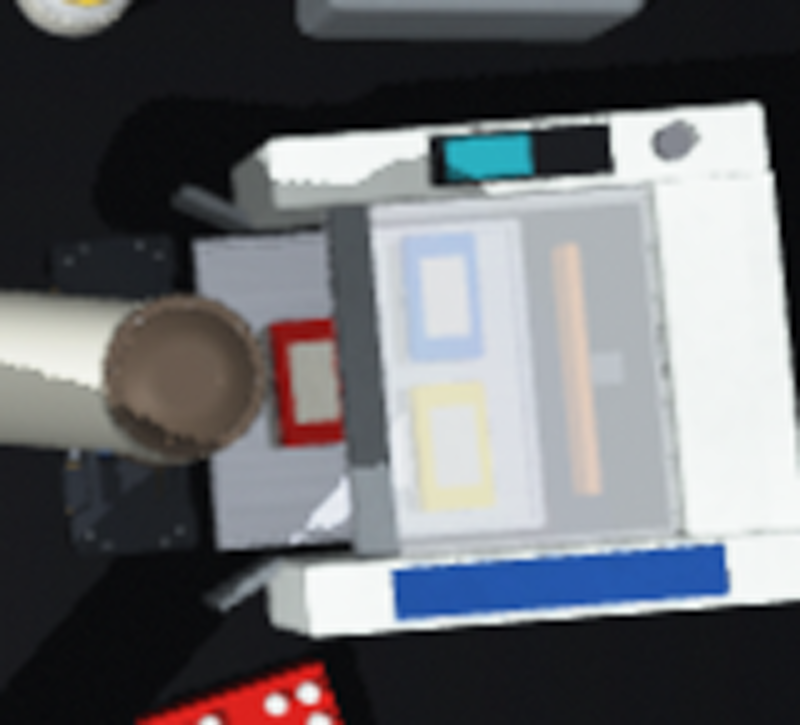

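View pics/s16.png

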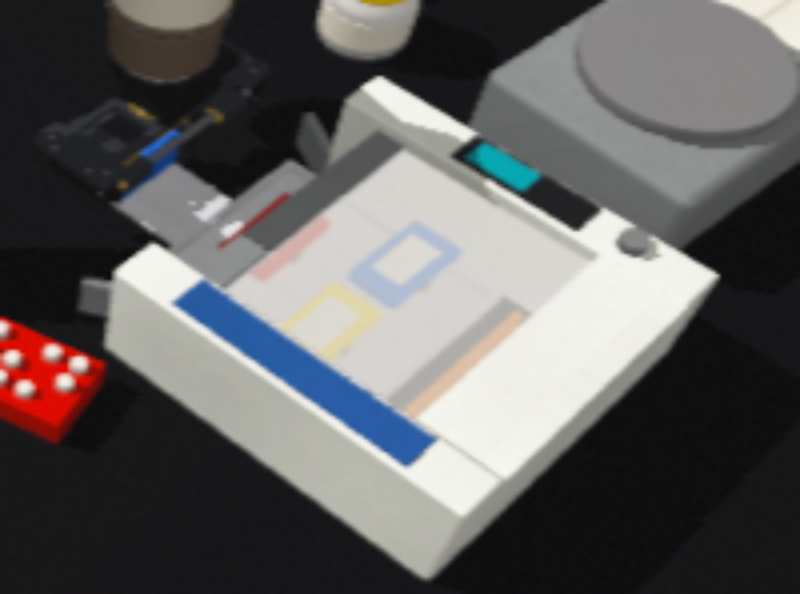

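>>> play_rows([
  [[0,0,-0.4,0,0,0],[0,0,-0.8,0,0,0],[0,0,-1.2,0,0,0],[0,0,-1.6,0,0,0],[0,0,-2,0,0,0]],
])

```text
time_s: 35.72
tcp_pos: [0.4721, -0.2124, 0.0209]
ee_rot: [[-0.0, -0.996, -0.086], [0.001, -0.086, 0.996], [-1.0, 0.0, 0.001]]
wrist_force: [-0.8, 5.1, 3.0]
gripper_width: 0.797
```

>>> play_rows([
  [[0,0,-0.2,0,0,0],[0,0,-0.4,0,0,0],[0,0,-0.6,0,0,0]],
])

```text
time_s: 36.1
tcp_pos: [0.4725, -0.2183, 0.0209]
ee_rot: [[-0.001, -0.996, -0.086], [0.001, -0.086, 0.996], [-1.0, 0.001, 0.001]]
wrist_force: [-0.9, 6.0, 2.5]
gripper_width: 0.801
```

>>> play_rows([
  [[0,0,-0.2,0,0,0],[0,0,-0.4,0,0,0]],
])

```text
time_s: 36.35
tcp_pos: [0.4728, -0.2221, 0.0209]
ee_rot: [[-0.001, -0.996, -0.086], [0.001, -0.086, 0.996], [-1.0, 0.001, 0.001]]
wrist_force: [-1.0, 6.6, 3.6]
gripper_width: 0.802
```

>>> play_rows([
  [[0,0,-0.2,0,0,0],[0,0,-0.3,0,0,0]],
])

```text
time_s: 36.6
tcp_pos: [0.4731, -0.225, 0.0209]
ee_rot: [[-0.001, -0.996, -0.086], [0.001, -0.086, 0.996], [-1.0, 0.001, 0.001]]
wrist_force: [-0.5, 7.5, 4.0]
gripper_width: 0.802
```

>>> play_rows([
  [[0,0,-0.2,0,0,0],[0,0,-0.3,0,0,0]],
])

```text
time_s: 36.85
tcp_pos: [0.4728, -0.2257, 0.0209]
ee_rot: [[-0.002, -0.996, -0.086], [0.004, -0.086, 0.996], [-1.0, 0.001, 0.004]]
wrist_force: [-1.4, 21.8, 8.8]
gripper_width: 0.804
```

>>> play_rows([
  [[0,0,-0.2,0,0,0],[0,0,-0.3,0,0,0]],
])

```text
time_s: 37.1
tcp_pos: [0.4726, -0.2261, 0.0209]
ee_rot: [[-0.003, -0.996, -0.084], [0.007, -0.084, 0.996], [-1.0, 0.002, 0.007]]
wrist_force: [-3.2, 36.4, 13.6]
gripper_width: 0.798
```

Run:
```python
from h import *
inc()
C=cal('top'); p,d=r.capture('top'); cv2.imwrite('pics/t17.png',cv2.resize(p[150:250,400:530],None,fx=6,fy=6,interpolation=cv2.INTER_CUBIC))
```

```text
t 37.1 tcp [ 0.4726 -0.2261  0.0209] w 0.798 F [-3.2 36.4 13.6]
[[-0.003 -0.996 -0.084]
 [ 0.007 -0.084  0.996]
 [-1.     0.002  0.007]]
j [ -8.   26.3 -27.1  -0.6 -36.8  13.4]
tcp inc 0.0004 0.0686
F in(+ = resist) 36.5 lat -0.1 yaw 4.82826721679794
```

View pics/t17.png

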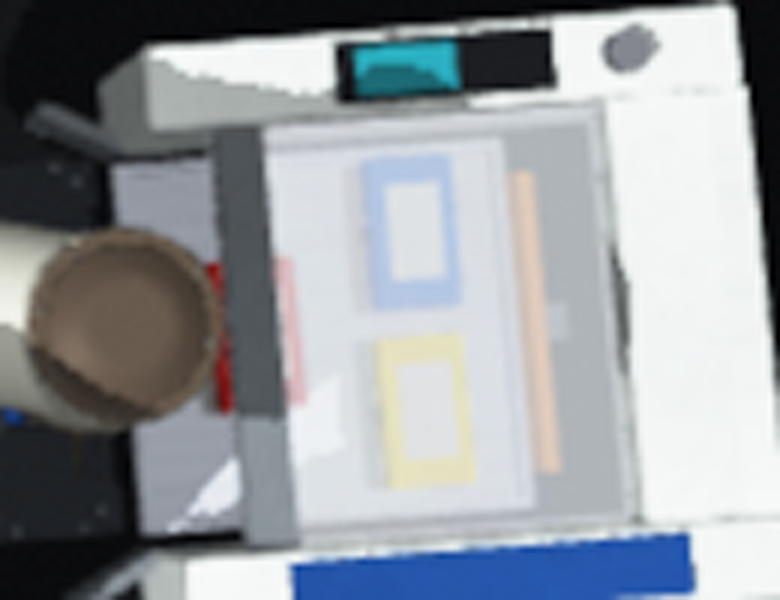

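>>> play_rows([
  [[0,0,0.3,0,0,0],[0,0,0.5,0,0,0],[0,0,0.5,0,0,0]],
])

```text
time_s: 37.52
tcp_pos: [0.4725, -0.2256, 0.0209]
ee_rot: [[-0.002, -0.996, -0.085], [0.001, -0.085, 0.996], [-1.0, 0.002, 0.002]]
wrist_force: [-3.3, 8.4, 5.2]
gripper_width: 0.801
```

>>> play_rows([
  [[0,0,0,0,0,0],[0,0,0,0,0,0],[0,0,0,0,0,0]],
], hand=1)

```text
time_s: 37.9
tcp_pos: [0.4735, -0.2271, 0.0208]
ee_rot: [[0.0, -0.996, -0.086], [-0.0, -0.086, 0.996], [-1.0, 0.0, -0.0]]
wrist_force: [-0.1, -0.1, -0.2]
gripper_width: 0.986
```

Run:
```python
from h import *
inc()
C=cal('top'); p,d=r.capture('top'); cv2.imwrite('pics/t18.png',cv2.resize(p[150:250,400:530],None,fx=6,fy=6,interpolation=cv2.INTER_CUBIC))
```

```text
t 37.9 tcp [ 0.4735 -0.2271  0.0208] w 0.986 F [-0.1 -0.1 -0.2]
[[ 0.    -0.996 -0.086]
 [-0.    -0.086  0.996]
 [-1.     0.    -0.   ]]
j [ -7.9  26.3 -27.4   0.  -36.3  12.8]
tcp inc 0.0013 0.0675
F in(+ = resist) -0.1 lat -0.2 yaw 4.921174299102944
```

View pics/t18.png

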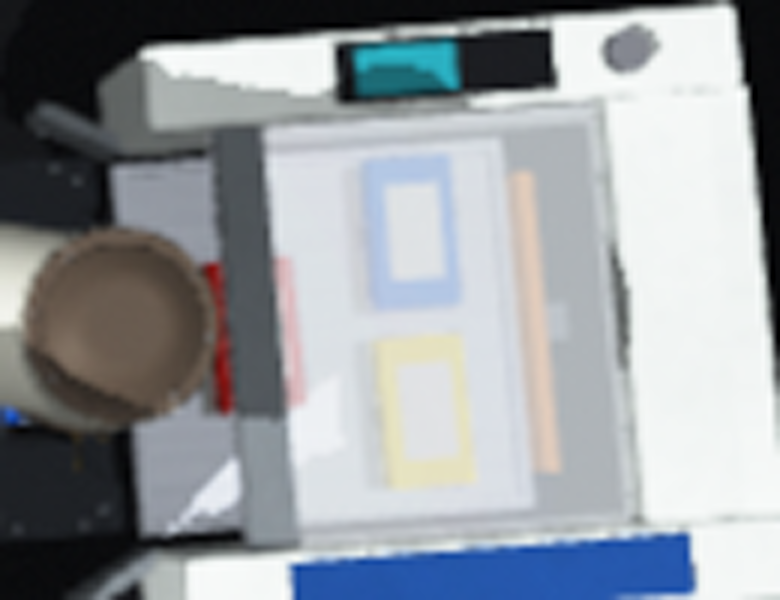

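>>> play_rows([
  [[-3,0,0,0,0,0],[-8,0,0,0,0,0],[-13,0,0,0,0,0],[-17,0,0,0,0,0],[-17,0,3,-1,0,0]],
])

```text
time_s: 38.58
tcp_pos: [0.4733, -0.1981, 0.1947]
ee_rot: [[0.008, -0.966, -0.26], [-0.002, -0.26, 0.966], [-1.0, -0.008, -0.004]]
wrist_force: [0.8, 0.7, -0.4]
gripper_width: 1.001
```

```bash
cat >> h.py <<'E'
def cp(X,Y=0):
    a=np.radians(6); return np.array([.4933+X*np.cos(a)-Y*np.sin(a), .2905+X*np.sin(a)+Y*np.cos(a)])
E
python3 - <<'E'
from h import *
print(cp(-.19)); go([.38,.0,.19],[*cp(-.19),.19],yaw=-84)
E
```

```text
[0.30434084 0.27063959]
row [0.35, 3.86, 21.55] [-8.09, -0.05, 0.02]
row [0.23, 4.12, 49.65] [-8.09, -0.05, 0.02]
```

>>> play_rows([
  [[0,0.8,5,-1,0,0],[0,1.6,10,-2,0,0],[0,2.4,15,-3,0,0],[0,3.2,20,-4,0,0],[0,3.8,25,-5,0,0]],
], hand=0)

```text
time_s: 39.2
tcp_pos: [0.3691, 0.036, 0.1911]
ee_rot: [[0.001, -0.419, -0.908], [0.0, -0.908, 0.419], [-1.0, -0.001, -0.001]]
wrist_force: [1.1, 0.1, -0.6]
gripper_width: 0.517
```

Run:
```python
from h import *
state(); go([*cp(-.19),.19],yaw=-84)
```

```text
t 39.2 tcp [0.3691 0.036  0.1911] w 0.517 F [ 1.1  0.1 -0.6]
[[ 0.001 -0.419 -0.908]
 [ 0.    -0.908  0.419]
 [-1.    -0.001 -0.001]]
j [ 31.1  -2.1 -34.8   0.  -57.3  34.1]
row [0.11, -18.59, 15.71] [-3.08, -0.01, 0.0]
```

>>> play_rows([
  [[0,-4.5,3.8,-1,0,0],[0,-9,7.6,-2,0,0],[0,-13.5,11.4,-3,0,0],[0,-18.6,15.7,-3.1,0,0],[0,-18.6,15.7,-3.1,0,0]],
])

```text
time_s: 39.83
tcp_pos: [0.3058, 0.2733, 0.1911]
ee_rot: [[0.001, 0.109, -0.994], [0.001, -0.994, -0.109], [-1.0, -0.001, -0.001]]
wrist_force: [0.1, -1.0, 0.4]
gripper_width: 0.018
```

Run:
```python
from h import *
state(); go([*cp(-.19),.10],[*cp(-.15),.10],[*cp(-.13),.105],[*cp(-.112),.115],yaw=-84)
p,d=r.capture('side'); cv2.imwrite('pics/s19.png',cv2.resize(p[60:220,180:350],None,fx=4,fy=4))
```

```text
t 39.825 tcp [0.3058 0.2733 0.1911] w 0.018 F [ 0.1 -1.   0.4]
[[ 0.001  0.109 -0.994]
 [ 0.001 -0.994 -0.109]
 [-1.    -0.001 -0.001]]
j [ 64.7   2.2 -30.4   0.  -57.3  31.5]
row [9.11, 0.25, 0.18] [0.02, -0.0, 0.0]
row [9.11, 0.27, -3.82] [0.02, -0.0, 0.0]
row [8.61, 0.28, -5.82] [0.02, -0.0, 0.0]
row [7.61, 0.28, -7.62] [0.02, -0.0, 0.0]
```

View pics/s19.png

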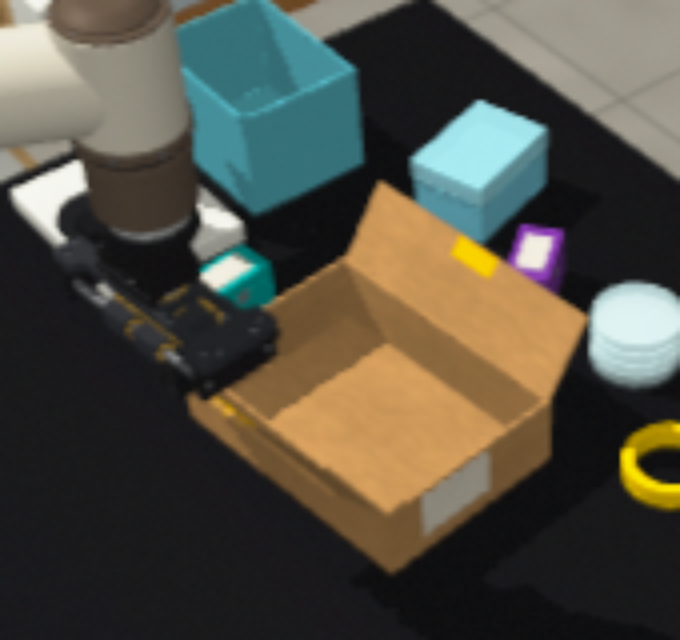

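>>> play_rows([
  [[4,0.2,0.5,0,0,0],[9,0.2,0.2,0,0,0],[9,0.2,-2,0,0,0],[9,0.2,-4,0,0,0],[8.5,0.2,-5.8,0,0,0]],
])

```text
time_s: 40.5
tcp_pos: [0.3649, 0.2719, 0.1054]
ee_rot: [[-0.001, 0.101, -0.995], [-0.002, -0.995, -0.101], [-1.0, 0.002, 0.002]]
wrist_force: [-0.6, -0.1, -0.3]
gripper_width: 0.006
```

>>> play_rows([
  [[-0.8,0,-1.6,0,0,0],[-1.5,0,-2.8,0,0,0],[-2.4,0,-4,0,0,0],[-2.4,0,-4,0,0,0]],
])

```text
time_s: 41.0
tcp_pos: [0.4053, 0.2785, 0.1308]
ee_rot: [[0.002, 0.102, -0.995], [0.002, -0.995, -0.102], [-1.0, -0.002, -0.002]]
wrist_force: [-0.4, 0.9, 0.5]
gripper_width: 0.007
```

Run:
```python
from h import *
state(); go([*cp(-.088),.133],[*cp(-.068),.12],[*cp(-.055),.1],[*cp(-.05),.089],[*cp(-.05),.077],yaw=-84)
p,d=r.capture('side'); cv2.imwrite('pics/s20.png',cv2.resize(p[60:220,180:350],None,fx=4,fy=4))
```

```text
t 41.0 tcp [0.4053 0.2785 0.1308] w 0.007 F [-0.4  0.9  0.5]
[[ 0.002  0.102 -0.995]
 [ 0.002 -0.995 -0.102]
 [-1.    -0.002 -0.002]]
j [ 53.5  14.4 -25.5   0.  -50.   42.4]
row [-0.22, -0.28, -0.07] [-0.01, -0.01, 0.01]
row [1.09, -0.28, -2.07] [-0.01, -0.01, 0.01]
row [3.09, -0.28, -3.37] [-0.01, -0.01, 0.01]
row [4.19, -0.28, -3.87] [-0.01, -0.01, 0.01]
row [5.39, -0.28, -3.86] [-0.01, -0.01, 0.01]
```

View pics/s20.png

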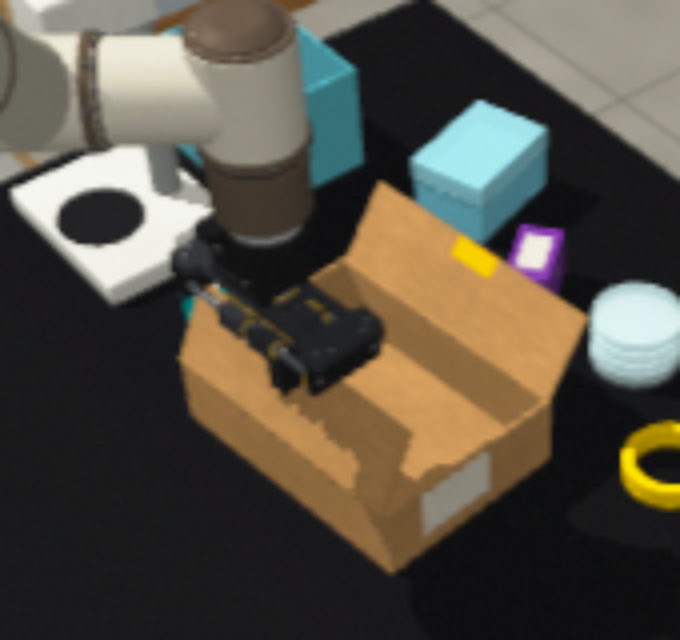

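Near flap is over the top; continue down.

>>> play_rows([
  [[0.3,-0.3,-1.2,0,0,0],[1.1,-0.3,-2.1,0,0,0],[2.2,-0.3,-3,0,0,0],[3.2,-0.3,-3.6,0,0,0],[4.2,-0.3,-3.9,0,0,0]],
])

```text
time_s: 41.68
tcp_pos: [0.4428, 0.285, 0.0867]
ee_rot: [[-0.001, 0.103, -0.995], [-0.001, -0.995, -0.103], [-1.0, 0.001, 0.001]]
wrist_force: [-1.1, -0.2, -0.0]
gripper_width: 0.002
```

>>> play_rows([
  [[0.6,0,0,0,0,0],[1,0,0,0,0,0],[1.1,0,0,0,0,0],[1.1,0,0,0,0,0]],
])

```text
time_s: 42.18
tcp_pos: [0.4425, 0.2849, 0.0792]
ee_rot: [[0.001, 0.105, -0.995], [-0.0, -0.995, -0.105], [-1.0, 0.001, -0.001]]
wrist_force: [-3.5, -2.3, 13.3]
gripper_width: 0.004
```

Run:
```python
from h import *
state()
p,d=r.capture('side'); cv2.imwrite('pics/s21.png',cv2.resize(p[60:220,180:350],None,fx=4,fy=4))
```

```text
t 42.175 tcp [0.4425 0.2849 0.0792] w 0.004 F [-3.5 -2.3 13.3]
[[ 0.001  0.105 -0.995]
 [-0.    -0.995 -0.105]
 [-1.     0.001 -0.001]]
j [ 50.5  21.4 -24.2   0.1 -44.4  45.5]
```

View pics/s21.png

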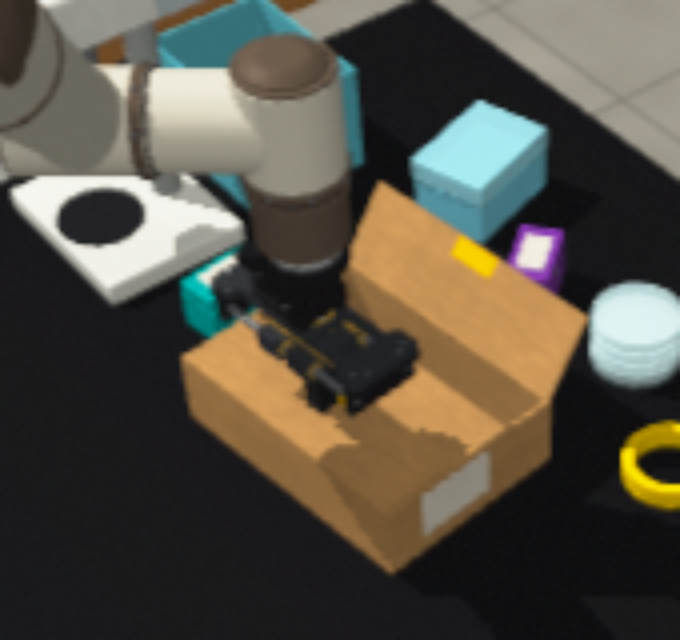

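>>> play_rows([
  [[-4,0,0,0,0,0],[-9,0,0,0,0,0],[-13,0,-2,0,0,0],[-14,0,-8,0,0,0],[-14,0,-13,0,0,0]],
])

```text
time_s: 42.85
tcp_pos: [0.5737, 0.2993, 0.2191]
ee_rot: [[0.003, 0.104, -0.995], [0.003, -0.995, -0.104], [-1.0, -0.002, -0.004]]
wrist_force: [0.7, 0.6, -0.1]
gripper_width: 0.005
```

>>> play_rows([
  [[0,0,-5,0,0,0],[0,0,-10.5,0,0,0],[0,0,-11.2,0,0,0],[0,0,-11.2,0,0,0]],
])

```text
time_s: 43.35
tcp_pos: [0.683, 0.3099, 0.2158]
ee_rot: [[-0.002, 0.103, -0.995], [-0.001, -0.995, -0.103], [-1.0, 0.001, 0.002]]
wrist_force: [-1.2, -0.0, 0.2]
gripper_width: 0.007
```

Run:
```python
from h import *
state(); go([*cp(.195),.105],[*cp(.13),.105],[*cp(.112),.115],yaw=-84)
C=cal('top');p,d=r.capture('top'); cv2.imwrite('pics/t22.png',cv2.resize(p[80:250,140:310],None,fx=4,fy=4))
W=cloud(C,d); print('heights', {k:np.nanmax(W[a:b,c:e,2]).round(3) for k,(a,b,c,e) in dict(purple=(110,138,210,234),dishes=(103,136,250,279),cyan=(85,130,155,192)).items()})
```

```text
t 43.35 tcp [0.683  0.3099 0.2158] w 0.007 F [-1.2 -0.   0.2]
[[-0.002  0.103 -0.995]
 [-0.001 -0.995 -0.103]
 [-1.     0.001  0.002]]
j [ 36.7  35.   21.1  -0.  -76.2  59.2]
row [11.08, -0.06, -0.45] [-0.01, 0.01, -0.0]
row [11.09, -0.05, 6.05] [-0.01, 0.01, -0.0]
row [10.09, -0.04, 7.85] [-0.01, 0.01, -0.0]
heights {'purple': np.float64(0.546), 'dishes': np.float64(0.328), 'cyan': np.float64(0.59)}
```

View pics/t22.png

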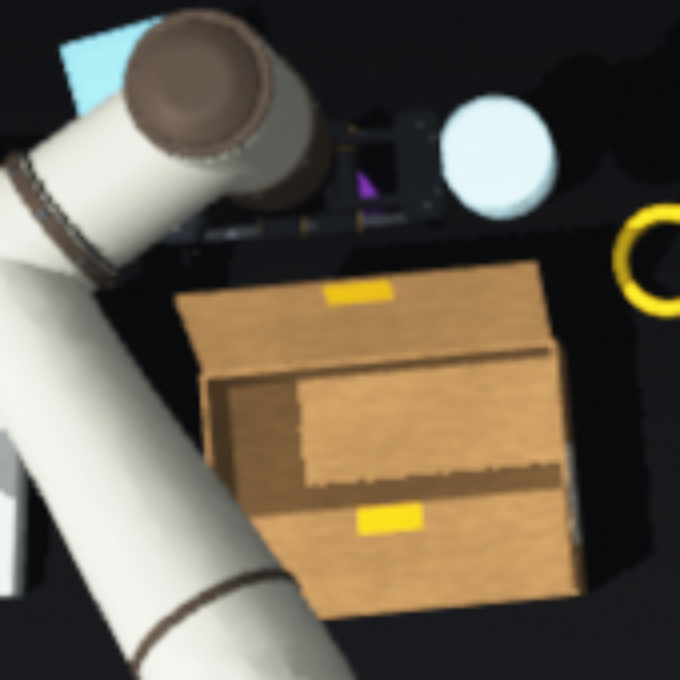

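>>> play_rows([
  [[5,0,-0.5,0,0,0],[11,0,-0.5,0,0,0],[11,0,2,0,0,0],[11,0,4.2,0,0,0],[10.5,0,6,0,0,0]],
])

```text
time_s: 44.02
tcp_pos: [0.6216, 0.3041, 0.1132]
ee_rot: [[0.001, 0.105, -0.994], [0.0, -0.994, -0.105], [-1.0, -0.0, -0.001]]
wrist_force: [0.3, 0.4, -0.5]
gripper_width: 0.004
```

>>> play_rows([
  [[-0.8,0,1.6,0,0,0],[-1.5,0,2.8,0,0,0],[-2.4,0,4,0,0,0],[-2.4,0,4,0,0,0]],
])

```text
time_s: 44.52
tcp_pos: [0.5835, 0.3001, 0.1375]
ee_rot: [[0.002, 0.104, -0.995], [0.001, -0.995, -0.104], [-1.0, -0.001, -0.002]]
wrist_force: [0.4, 0.2, 0.2]
gripper_width: 0.0
```

Run:
```python
from h import *
state(); go([*cp(.088),.133],[*cp(.068),.12],[*cp(.055),.1],[*cp(.05),.089],[*cp(.05),.077],yaw=-84)
p,d=r.capture('side'); cv2.imwrite('pics/s23.png',cv2.resize(p[60:220,180:350],None,fx=4,fy=4))
```

```text
t 44.525 tcp [0.5835 0.3001 0.1375] w 0.0 F [0.4 0.2 0.2]
[[ 0.002  0.104 -0.995]
 [ 0.001 -0.995 -0.104]
 [-1.    -0.001 -0.002]]
j [ 41.3  28.7  -1.5   0.  -59.7  54.7]
row [0.45, 0.02, 0.27] [-0.0, -0.01, 0.01]
row [1.75, 0.02, 2.27] [-0.0, -0.01, 0.01]
row [3.74, 0.02, 3.58] [-0.0, -0.01, 0.01]
row [4.84, 0.02, 4.08] [-0.0, -0.01, 0.01]
row [6.04, 0.03, 4.08] [-0.0, -0.01, 0.01]
```

View pics/s23.png

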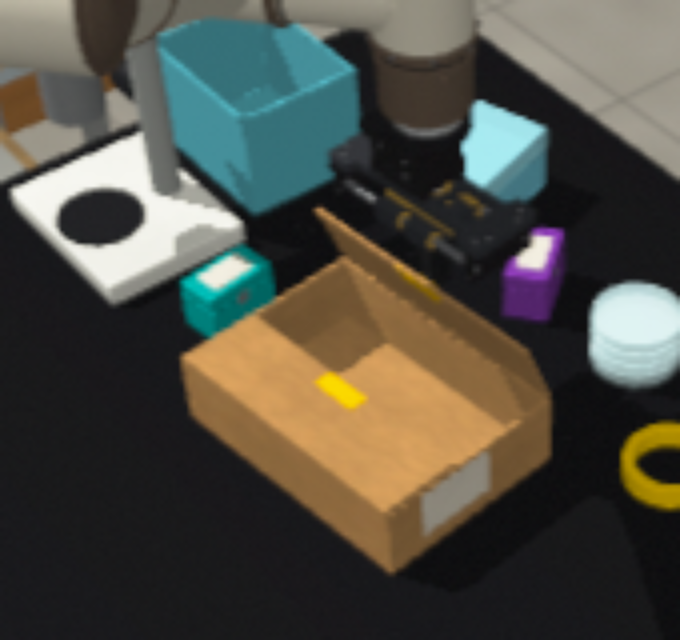

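Near flap lies flat (patch at crop 340,390) and the far one leans inward; continue.

>>> play_rows([
  [[0.6,0,1.1,0,0,0],[1.7,0,2.3,0,0,0],[2.8,0,3.2,0,0,0],[3.8,0,3.8,0,0,0],[4.9,0,4,0,0,0]],
])

```text
time_s: 45.2
tcp_pos: [0.5436, 0.2955, 0.0861]
ee_rot: [[-0.001, 0.103, -0.995], [-0.0, -0.995, -0.103], [-1.0, 0.0, 0.001]]
wrist_force: [-0.4, 0.2, 0.5]
gripper_width: 0.007
```

>>> play_rows([
  [[0.6,0,0,0,0,0],[1,0,0,0,0,0],[1.2,0,0,0,0,0],[1.2,0,0,0,0,0]],
])

```text
time_s: 45.7
tcp_pos: [0.5438, 0.2955, 0.0792]
ee_rot: [[0.0, 0.105, -0.995], [-0.001, -0.995, -0.105], [-1.0, 0.001, -0.0]]
wrist_force: [-10.1, -1.3, 21.2]
gripper_width: 0.009
```

>>> play_rows([
  [[-4,0,0,0,0,0],[-9,0,0,0,0,0],[-13,0,0,0,0,0],[-15,0,6,0,0,0],[-15,0,12,0,0,0]],
])

```text
time_s: 46.32
tcp_pos: [0.4248, 0.284, 0.2265]
ee_rot: [[0.003, 0.102, -0.995], [0.003, -0.995, -0.102], [-1.0, -0.003, -0.003]]
wrist_force: [-0.0, 0.6, 0.2]
gripper_width: 0.004
```

>>> play_rows([
  [[0,0,4,0,0,0],[0,0,8,0,0,0],[0,0,10,0,0,0],[0,-6,10,0,0,0],[0,-12,10,0,0,0]],
])

```text
time_s: 46.95
tcp_pos: [0.3127, 0.3938, 0.2259]
ee_rot: [[0.001, 0.103, -0.995], [0.002, -0.995, -0.103], [-1.0, -0.002, -0.001]]
wrist_force: [1.0, 0.1, 0.6]
gripper_width: 0.007
```

Run:
```python
from h import *
state()
C=cal('top');p,d=r.capture('top'); cv2.imwrite('pics/top24.png',p); W=cloud(C,d)
cv2.imwrite('pics/t24.png',cv2.resize(p[120:270,160:545],None,fx=2,fy=2,interpolation=cv2.INTER_CUBIC))
cv2.imwrite('pics/i24.png',cv2.resize(p[150:250,390:530],None,fx=5,fy=5,interpolation=cv2.INTER_CUBIC))
f,cx,cy,R,t=C
for X in (-.09,-.06,-.03,-.02,.02,.03,.06,.09):
    zs=[]
    for Y in (-.1,-.05,.0,.05,.1):
        u,v=proj(C,[*cp(X,Y),.077]); zs.append(W[int(round(v)),int(round(u)),2].round(3))
    print(X,zs)
p,d=r.capture('side'); cv2.imwrite('pics/s24.png',p)
```

```text
t 46.95 tcp [0.3127 0.3938 0.2259] w 0.007 F [1.  0.1 0.6]
[[ 0.001  0.103 -0.995]
 [ 0.002 -0.995 -0.103]
 [-1.    -0.002 -0.001]]
j [ 70.1   9.9 -16.1   0.  -63.9  25.8]
-0.09 [np.float64(0.085), np.float64(0.081), np.float64(0.079), np.float64(0.079), np.float64(0.083)]
-0.06 [np.float64(0.079), np.float64(0.08), np.float64(0.08), np.float64(0.076), np.float64(0.076)]
-0.03 [np.float64(0.078), np.float64(0.093), np.float64(0.083), np.float64(0.08), np.float64(0.08)]
-0.02 [np.float64(0.077), np.float64(0.075), np.float64(0.083), np.float64(0.076), np.float64(0.005)]
0.02 [np.float64(0.07), np.float64(0.074), np.float64(0.079), np.float64(0.076), np.float64(0.076)]
0.03 [np.float64(0.081), np.float64(0.079), np.float64(0.083), np.float64(0.077), np.float64(0.075)]
0.06 [np.float64(0.081), np.float64(0.079), np.float64(0.077), np.float64(0.071), np.float64(0.086)]
0.09 [np.float64(0.084), np.float64(0.078), np.float64(0.077), np.float64(0.078), np.float64(0.075)]
```

View pics/t24.png

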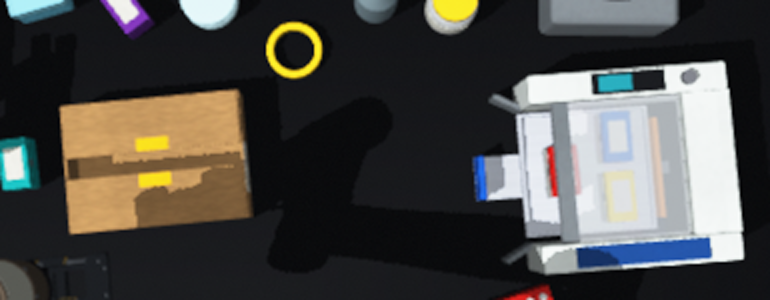

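View pics/i24.png

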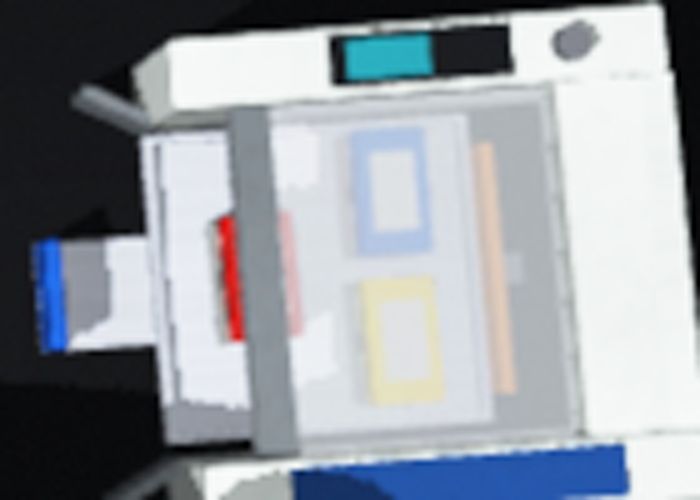

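View pics/s24.png

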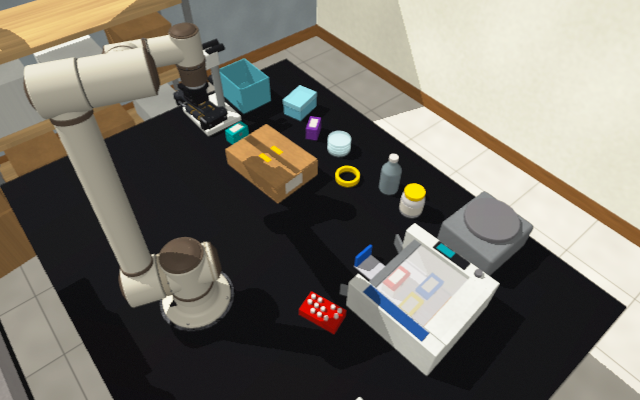

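Run:
```python
from h import *
C=cal('top')
M=np.array([.478,-.2945]); a=np.radians(4.85); ex=np.array([np.cos(a),np.sin(a)]); ey=np.array([-np.sin(a),np.cos(a)])
for n in ('top0','top14','top16','top24'):
    p=cv2.imread(f'pics/{n}.png').astype(int); m=((p[...,2]-p[...,0])>35).astype(np.uint8); k=np.zeros_like(m);k[165:235,474:500]=m[165:235,474:500]
    v,u=np.nonzero(k); q=onplane(C,u.mean(),v.mean(),.05)[:2]; print(n,len(u),u.mean().round(2),v.mean().round(2),'inc y',((q-M)@ey).round(4))
for u,v in [(141,135),(166,442)]:
    q=onplane(C,390+u/5-.4,150+v/5-.4,.014)[:2]; print('tray back edge corner inc',((q-M)@ex).round(4),((q-M)@ey).round(4))
u,v=[],[]
p=cv2.imread('pics/top24.png'); h=cv2.cvtColor(p,cv2.COLOR_BGR2HSV); m=((h[...,0]>100)&(h[...,0]<130)&(h[...,1]>120)&(h[...,2]>60)); m[:, :390]=0; m[:,405:]=0;m[:190]=0;m[225:]=0
v,u=np.nonzero(m); print('tab top',u.mean(),v.mean(),(onplane(C,u.mean(),v.mean(),.05)[:2]-M)@ey)
```

```text
top0 26 485.46 196.23 inc y -0.2001
top14 27 485.44 196.22 inc y -0.2001
top16 27 485.52 196.89 inc y -0.2001
top24 63 484.43 209.78 inc y -0.193
tray back edge corner inc 0.103 0.0017
tray back edge corner inc -0.0961 0.002
tab top 399.49242424242425 208.7651515151515 0.07426391981211823
```

Run:
```python
from h import *
for n in ('top0','top16','top24'):
    p=cv2.imread(f'pics/{n}.png').astype(int); o=[]
    for v in (190,196,202,210,216):
        w=(p[v,470:505,2]-p[v,470:505,0]).astype(float); w=np.clip(w-12,0,None); o.append(round(float((w*np.arange(470,505)).sum()/max(w.sum(),1)),2))
    print(n,o)
```

```text
top0 [484.23, 484.81, 485.28, 486.08, 486.61]
top16 [484.18, 484.73, 485.28, 486.12, 486.6]
top24 [487.28, 487.73, 488.44, 484.51, 484.6]
```

Run:
```python
from h import *
q=cv2.imread('pics/top24.png')[150:250,400:530]; q=cv2.resize(q,None,fx=6,fy=6,interpolation=cv2.INTER_CUBIC)
q0=cv2.resize(cv2.imread('pics/top0.png')[150:250,400:530],None,fx=6,fy=6,interpolation=cv2.INTER_CUBIC)
for n,p in (('0',q0),('17',cv2.imread('pics/t17.png')),('18',cv2.imread('pics/t18.png')),('24',q)):
    p=p.astype(int); o=[]
    for v in (200,240,280,320):
        x=np.arange(480,590); w=np.clip(p[v,480:590,2]-p[v,480:590,0]-12,0,None).astype(float); o.append(((w*x).sum()/w.sum()/6).round(2))
    print(n,o)
```

```text
0 [np.float64(83.94), np.float64(84.54), np.float64(85.25), np.float64(85.75)]
17 [np.float64(87.29), np.float64(87.91), np.float64(88.65), np.float64(89.04)]
18 [np.float64(87.2), np.float64(87.86), np.float64(88.51), np.float64(89.02)]
24 [np.float64(87.08), np.float64(87.66), np.float64(88.18), np.float64(88.86)]
```

Run:
```python
from h import *
q=cv2.resize(cv2.imread('pics/top24.png')[150:250,400:530],None,fx=6,fy=6,interpolation=cv2.INTER_CUBIC)
for n,p in (('17',cv2.imread('pics/t17.png')),('18',cv2.imread('pics/t18.png')),('24',q)):
    g=cv2.cvtColor(p,cv2.COLOR_BGR2GRAY).astype(float); o=[]
    # tray front edge seen thru roof (bright->gray) ; kit lids blue left/right edges by colour
    b=p.astype(float)
    for v in (200,250,290):
        w=b[v,340:480,0]-b[v,340:480,2]; m=w>25; x=np.nonzero(m)[0]+340; o.append((x.min()/6,x.max()/6))
    e=[]
    for v in (180,200,220,240):
        d=np.abs(np.diff(g[v,470:530])); d[d<4]=0; e.append(round((d*np.arange(470,529)).sum()/max(d.sum(),1)/6,2))
    f=[]
    for v in (420,470,510):
        s=g[v,90:180]; th=(s.min()+np.median(s[50:]))/2; f.append(round((90+np.argmax(s>th))/6,2))
    print(n,np.round(o,2).tolist(),e,f)
```

```text
17 [[60.67, 75.5], [61.5, 76.33], [62.0, 76.83]] [np.float64(0.0), np.float64(84.33), np.float64(0.0), np.float64(0.0)] [np.float64(15.0), np.float64(22.67), np.float64(23.33)]
18 [[60.5, 75.5], [61.33, 76.33], [61.67, 76.83]] [np.float64(0.0), np.float64(84.33), np.float64(0.0), np.float64(0.0)] [np.float64(24.33), np.float64(22.67), np.float64(23.17)]
24 [[60.5, 75.33], [61.0, 76.17], [61.5, 76.5]] [np.float64(0.0), np.float64(0.0), np.float64(0.0), np.float64(0.0)] [np.float64(21.5), np.float64(22.17), np.float64(22.83)]
```

Run:
```python
from h import *
state(); print(r.finish_job())
```

```text
t 47.05 tcp [0.3128 0.3973 0.2245] w 0.006 F [-0.9 -0.4  0.2]
[[ 0.001  0.107 -0.994]
 [ 0.002 -0.994 -0.107]
 [-1.    -0.002 -0.001]]
j [ 70.2  10.2 -15.9   0.  -63.8  25.9]
the job is handed in; nothing more can be done
None
```

The job is done and handed in at 47 s of the 210 s allowed; no verdict was reported.

- **Flaps and kits:** I swung both flaps back past upright. The carton held the blue, red and yellow kits; there was no green one. All three stand lid up on the tray floor, inside the rim.
- **Tray:** I gripped it by the tab, lined it up with the incubator and slid it in. Sliding friction was about 4–6 N. At the hard stop the force rose to 22 N, and one more small step took it to 36 N before I eased off and let go. Stopping at 22 N would have been gentler.
- **Folding:** I then folded both flaps flat again. I pressed nothing else on the bench, and the look-alikes and bystanders appear where they were in the last pictures.

**Last checks:**
- **Flaps:** apart from a few stray depth readings, the depth picture puts both flaps at about 75–85 mm, level with the 75 mm rim.
- **Tray position:** the tray's back edge is about 2 mm outside the mouth, within the stated range.
- **Backstop:** it sits about 9.6 mm back of its 10 mm travel. At the moment of the push the same measurement gave about 10.5 mm, so the tray may have crept back by up to 1 mm. That is within my measuring error, and I did not push it again.
- **Robot:** the gripper was clear of everything at the end.

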